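# Change the cast in a duplicating flask

## Task

The plaster cast in the closed duplicating flask is finished with and the next one is waiting in its case pan. Take off the flask's lid and then its ring and park both side by side on the rubber mat, put the finished cast flat into the empty case pan, stand the waiting cast upright on the middle of the flask's plinth and square to it, then close the flask again over it: ring fully down on the base, lid fully home on the ring. Never tip a cast over.

Things in the scene. Friction and masses are not known exactly. Their poses are not given: they have to be found in the camera images.
- flask_base: Aluminium base of the flask, fixed: plate 92 (x) x 100 (y) mm, top face 13 mm above the origin; in its middle a plinth, 56 x 63 mm at the foot, 50 x 57 mm on top (edges sloped), its top 18 mm above the origin. Origin: centre of the underside, on the bench. The ring sits on the plate round the plinth with 2.5 mm play each side; a cast stands on the plinth.
- flask_ring: Aluminium ring of the flask: rectangular frame without floor or roof, outside 67 (x) x 74 (y) mm, 44 mm high, walls 3 mm. Origin: centre of its lower rim, z up. At the start on the base round the finished cast, its x along the base's x. Seated, its origin is 13 mm above the base's. Grasp from above across the 67 mm. 0.16 kg.
- flask_lid: Lid: aluminium frame 67 (x) x 74 (y) mm with 2 windows, 4 round-ended pins 8 mm long below, and a black grip rib on top, 10 mm wide (x), 46 long (y). Origin: centre, level with the pin tips; frame top 12, rib's underside 22, rib's top 38 mm above it. Seated on the ring (as at the start) the pins are inside it, 2.5 mm play, lid x along base x, origin 49 mm above the base's. Parked it stands on them.
- finished_cast: White plaster dental cast inside the flask at the start, 52 (x) x 58 (y) x 27 mm; its base block has upright sides for the lowest 14 mm. Origin: centre of the underside. Stands on the plinth, its x about along the base's x (within 4 degrees). 0.14 kg. Grasp the base sides across its 52 mm.
- waiting_cast: Yellowish, smaller plaster dental cast standing in the other case pan, 48 (x) x 53 (y) x 27 mm; its base block has upright sides for the lowest 14 mm. Origin: centre of the underside. Its x lies about along the pan's x (within 12 degrees). 0.14 kg. Grasp the base sides across its 48 mm. On the plinth its x goes along the base's x (either way round).
- empty_pan: Grey case pan that is empty at the start, fixed: open tray 124 (x) x 94 (y) mm, 18 mm high, walls 3 mm, inside 118 x 88 mm. Origin: centre of the underside; its inner floor is 3 mm above the origin.
- waiting_pan: Grey case pan just like the other one, fixed, in which the waiting cast stands at the start. Origin: centre of the underside; inner floor 3 mm above it.
- mat: Dark ribbed rubber mat, fixed, 200 (x) x 116 (y) mm, 4 mm thick. Origin: centre of the underside. Ring and lid have room on it one behind the other along its x, for instance 50 mm either side of its centre.
Mind the look-alikes: they are no part of the job. What is shaped like the empty_pan but yellow is not meant.

How it is judged:
By the outcome, as a careful person would: the job done as asked, in the order asked, and still so for the second after the job is handed in, with the robot touching nothing.
It also fails if it takes over 147 s, if anything falls off the work surface, if the arm or the gripper's body presses on something with over 40 N, if the wrist force passes 120 N, or if a joint passes its speed limit or range.

## Robot

A 6-joint arm with a two-finger parallel gripper is mounted at the origin on a cart in front of the work surface, level with it; the furniture and walls round the work are solid. World frame = base frame: x ahead of the robot, y to its left, z up, the work surface at z = 0. Lengths are in mm, angles in rad, forces in N, time in s.
With the tool pointing down it reaches from about 300 to 775 mm from the base axis. Payload 14.6 kg.
Tool frame: the origin (TCP) lies midway between the tips of the shut fingers; the grasp point (between the pads) lies 19 mm behind it (pinch_z is the distance from the TCP to the grasp point, in mm); z points along the fingers, y is the direction in which the jaws open and shut (so a half turn about z gives the same grasp; the last joint's range is limited). The gripper opens to 94 mm and grips with 3 to 60 N. Pads are 16 mm wide; open, the fingers measure 119 mm over their backs; the gripper's body (75 mm by 177 mm) begins 78 mm behind the grasp point.
Start: joints at [1.241, 0.3, 1.521, -0, 1.321, -0.067], TCP at [142.88, 531.107, 205.446] pointing down, gripper open.
Joint ranges: [-3.03, 3.03], [-0.79, 2.21], [0.23, 2.52], [-1.04, 4.18], [0, 3.07], [-2.55, 2.55]. Speed limits (rad/s): [2.22, 2.22, 2.57, 3.14, 3.14, 3.14].

## Interface

Orientations are given as [roll, pitch, yaw] about the fixed x, y, z axes, in that order (R = Rz(yaw) Ry(pitch) Rx(roll)).
In Python, from cell import read_state, camera, sign_off, pinch_z gives the robot as it stands. The module is installed in compiled form; this text tells all that it offers.
- The arm moves only by the tool servo_tool, never from a script. Its argument "series" is a list of rows, each a list of 6 numbers: the shift along the tool's x, y, z in cm, then the turn, a rotation vector about the tool's x, y, z in rad. In form: [[tx, ty, tz, rx, ry, rz], ...]. A call has exactly 10 rows; each row is the pose to reach, as a shift and turn from the pose commanded when the call began, along the tool's axes at that moment; what a row does not reach only later rows make up. A row lasts 1/12 s, in which the tool goes at most 41.7 mm and 7.16 degrees, less where a joint would pass 70% of its speed; a pose out of reach is approached as far as the arm can. A call with a gripper value outside its range is refused whole. "gripper" is the finger opening in cm, from 0 to 9.4, set as the call begins (left out, the last holds). The fingers move at their own pace and stop on an object; "grip_force" is the grip in N (left out, the last holds). Time passes only in rows, so rows that repeat a pose let the fingers close, or fill a call up. It gives the time, the measured TCP pose, the force and the opening at its end, in the units of the state.
- read_state(): the state, without advancing time (a new reading comes with each control period).
- camera(name): name is "side" or "top"; returns a dict with "pixels" (420x560x3 uint8, red, green, blue), "fx", "fy", "cx", "cy" (pixels), "pose" (4x4, takes a point from camera to world coordinates). Camera axes: x right, y down, z forward; pixel columns grow to the right and rows downward; lengths in mm; the calibration is good to about 2 mm. A picture is of the moment at which its call begins. There is no depth.
- sign_off(): hands the job in, once; it reports no verdict.
The state is a dict: "clock": time; "joints": joint angles; "qd": joint speeds; "effort": joint torques, N m; "eef_pos": TCP position; "eef_rot": TCP orientation; "wrist_force": force on the tool from outside, world axes, zero at the start; "moment": the same for the moment, N m; "finger_gap": finger opening in mm.
Only numpy, scipy, OpenCV 4.12 (cv2) and the standard library are available. Lean on these libraries where they do the work, as an engineer would, in place of code of your own. Each camera call takes 0.05 s, during which the arm holds its last target.

## Working session

There is one attempt and no reset: what is moved stays moved. The work goes in short steps, Python scripts to look and compute and a tool call to move; the robot and the scene stay as the last step left them, time stands still between calls to the robot, and variables do not carry over. Pictures are saved under pics/ and viewed, and the job is handed in when it is done.

Besides the shell and the picture viewer there is one more tool, called as name([rows], argument=value, ...), one row to a line, values as JSON. servo_tool: Moves the arm, as the interface text tells. Its arguments: {"type":"object","properties":{"series":{"type":"array"},"gripper":{"type":"number"},"grip_force":{"type":"number"}},"required":["series"]}

```bash
mkdir -p pics; ls; python3 - <<'E'
from cell import *
import cv2,numpy as np
print(read_state(),pinch_z)
for n in("top","side"):
    c=camera(n); cv2.imwrite(f"pics/{n}0.png",c["pixels"][:,:,::-1]); print(n,c["fx"],c["fy"],c["cx"],c["cy"],np.round(c["pose"],4).tolist())
E
```

```text
pics
{'clock': 0.0, 'joints': array([ 1.24142416e+00,  3.00469025e-01,  1.52159079e+00, -3.07549896e-06,
        1.32069946e+00, -6.66151259e-02]), 'qd': array([ 0.00140413,  0.00201687, -0.00051225,  0.00091535, -0.00264434,
       -0.0007208 ]), 'effort': array([ 1.99947266e-03, -5.31803834e+01, -3.52736521e+01,  7.09479419e-02,
        2.43659428e-02, -8.04113120e-05]), 'eef_pos': array([142.78422408, 530.86617405, 204.88336265]), 'eef_rot': array([-3.14042842e+00, -7.46845957e-05,  2.87883633e+00]), 'wrist_force': array([ 0.14259622,  0.33206338, -1.21397362]), 'moment': array([ 0.02344412, -0.02944398,  0.03568831]), 'finger_gap': 93.7731611282361} 18.8
top 465.1382385372668 465.1382385372668 276.57740175503915 211.36882655150882 [[-0.0125, -0.9948, 0.1007, 330.0852], [-0.9999, 0.0135, 0.0097, 42.847], [-0.011, -0.1006, -0.9949, 1298.17], [0.0, 0.0, 0.0, 1.0]]
side 501.24461275091215 501.24461275091215 275.88376620388146 197.64617139079567 [[0.9606, -0.088, 0.2636, 110.9316], [-0.2767, -0.3918, 0.8775, -1099.2695], [0.026, -0.9158, -0.4007, 570.7757], [0.0, 0.0, 0.0, 1.0]]
```

View pics/top0.png

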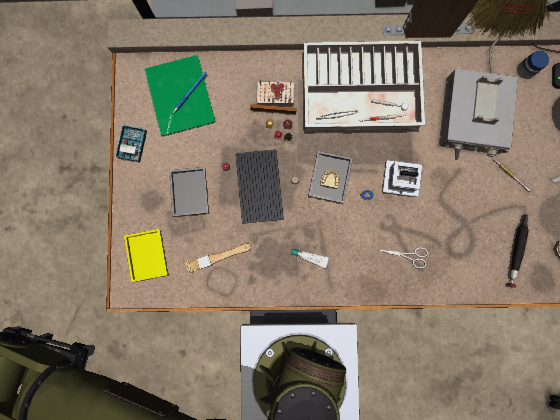

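View pics/side0.png

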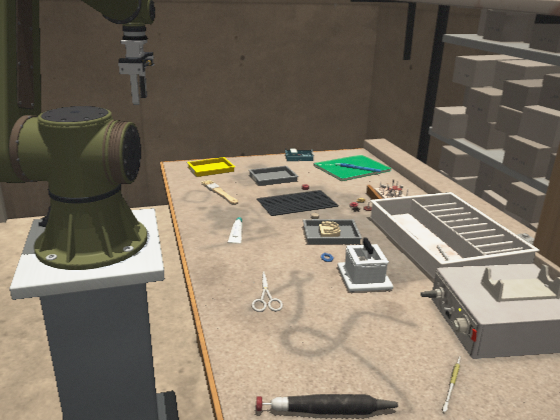

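The top picture shows the empty pan at about (190,192), the mat at (260,187), the waiting pan and cast at (330,178) and the flask at (403,178). The yellow look-alike is at (146,255). I'll enlarge these areas next.

```bash
cat > h.py <<'E'
import cv2,numpy as np
def crop(src,x0,y0,x1,y1,s,out):
    im=cv2.imread(src)[y0:y1,x0:x1]; im=cv2.resize(im,None,fx=s,fy=s,interpolation=cv2.INTER_CUBIC)
    for x in range((x0+9)//10*10,x1,10):
        cv2.line(im,(int((x-x0+.5)*s),0),(int((x-x0+.5)*s),6),(0,0,255),1); cv2.putText(im,str(x),(int((x-x0+.5)*s),16),0,.35,(0,0,255),1)
    for y in range((y0+9)//10*10,y1,10):
        cv2.line(im,(0,int((y-y0+.5)*s)),(6,int((y-y0+.5)*s)),(0,0,255),1); cv2.putText(im,str(y),(8,int((y-y0+.5)*s)),0,.35,(0,0,255),1)
    cv2.imwrite(out,im)
E
python3 - <<'E'
from h import *
crop("pics/top0.png",160,140,300,235,5.7,"pics/a.png")
crop("pics/top0.png",300,140,435,215,5.9,"pics/b.png")
crop("pics/side0.png",295,210,400,295,7,"pics/c.png")
E
```

```text
(no output)
```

View pics/a.png

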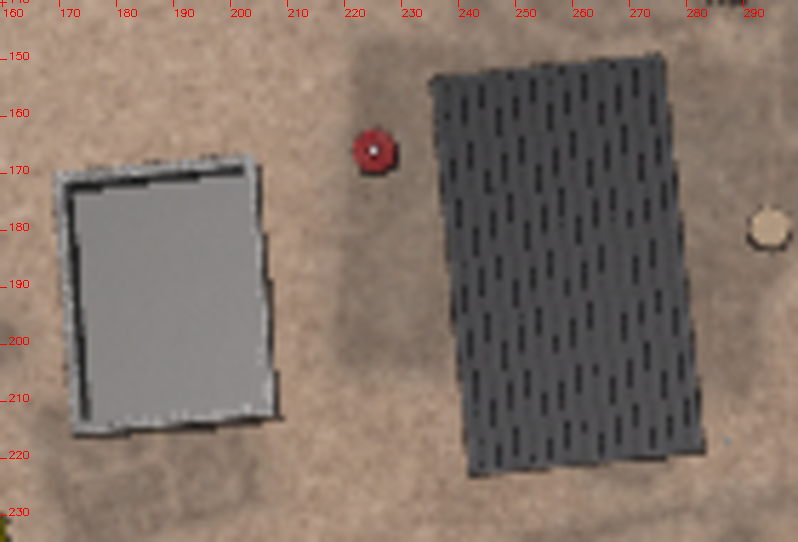

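View pics/b.png

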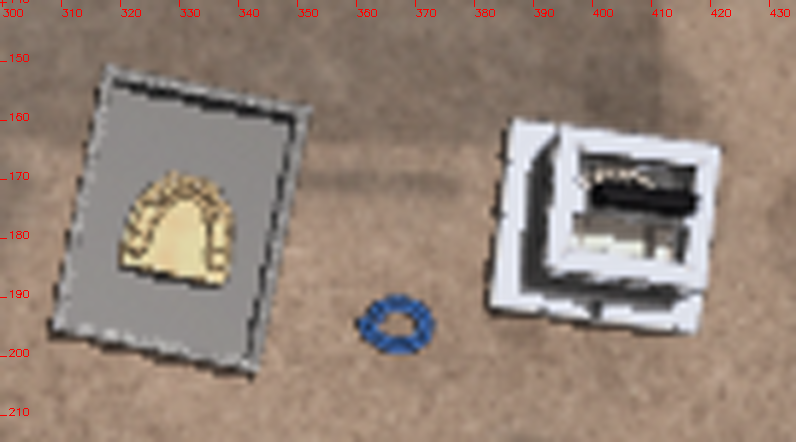

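View pics/c.png

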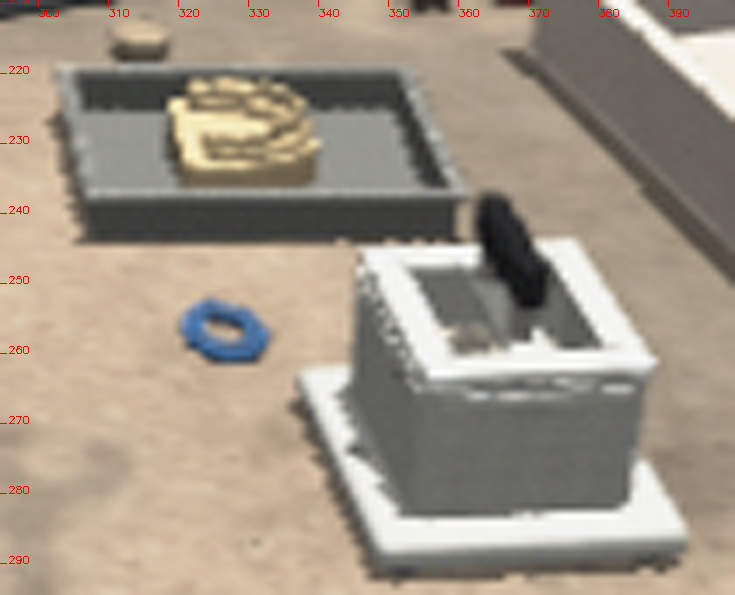

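```bash
python3 - <<'E'
from h import *
crop("pics/side0.png",240,155,350,220,7,"pics/d.png")
E
cat > fit.py <<'E'
import numpy as np
from scipy.optimize import least_squares
CAM={"top":(465.13824,276.5774,211.36883,np.array([[-0.0125,-0.9948,0.1007,330.0852],[-0.9999,0.0135,0.0097,42.847],[-0.011,-0.1006,-0.9949,1298.17]])),
"side":(501.24461,275.88377,197.64617,np.array([[0.9606,-0.088,0.2636,110.9316],[-0.2767,-0.3918,0.8775,-1099.2695],[0.026,-0.9158,-0.4007,570.7757]]))}
def proj(cam,P):
    f,cx,cy,T=CAM[cam]; p=T[:,:3].T@(np.asarray(P,float)-T[:,3]); return np.array([cx+f*p[0]/p[2],cy+f*p[1]/p[2]])
def ray(cam,uv,z):
    f,cx,cy,T=CAM[cam]; d=T[:,:3]@np.array([(uv[0]-cx)/f,(uv[1]-cy)/f,1]); return T[:,3]+d*(z-T[2,3])/d[2]
def c2p(pts,s,x0,y0): return [(x/s+x0-.5,y/s+y0-.5) for x,y in pts]
def fit(obs,g):
    # obs: (cam,uv,local xyz)
    def r(p):
        c,s=np.cos(p[2]),np.sin(p[2]); o=[]
        for cam,uv,l in obs: o+=list(proj(cam,(p[0]+c*l[0]-s*l[1],p[1]+s*l[0]+c*l[1],l[2]))-uv)
        return np.array(o)
    q=least_squares(r,g,loss="soft_l1"); return q.x,r(q.x).reshape(-1,2)
E
python3 - <<'E'
from fit import *
def rect(a,b,z): # order TL,TR,BR,BL in top image: TL=+x+y, TR=+x-y, BR=-x-y, BL=-x+y
    return [(a/2,b/2,z),(a/2,-b/2,z),(-a/2,-b/2,z),(-a/2,b/2,z)]
def show(n,obs,g):
    for s in [("top",),("side",),("top","side")]:
        o=[q for q in obs if q[0] in s]
        if len(o)<2: continue
        x,r=fit(o,g); print(n,s,np.round(x,3),np.round(r,1).tolist())
def zip_(cam,px,loc): return [(cam,u,l) for u,l in zip(px,loc) if u is not None]
P=rect(124,94,18)
t=c2p([(106,67),(312,107),(256,376),(50,328)],5.9,300,140)
s=c2p([(58,68),(406,68),(465,196),(85,196)],7,295,210) # far-left(-x+y),far-right(+x+y),near-right(+x-y),near-left(-x-y)
show("wpan",zip_("top",t,P)+zip_("side",s,[P[3],P[0],P[1],P[2]]),[400,-100,-.2])
L=rect(67,74,61); B=rect(92,100,13)
t=c2p([(557,122),(719,147),(707,290),(545,275)],5.9,300,140)
s=c2p([(362,248),(577,240),(657,362),(432,377)],7,295,210)
show("lid",zip_("top",t,L)+zip_("side",s,[L[3],L[0],L[1],L[2]]),[400,-300,-.1])
t=c2p([(511,120),(697,333),(488,308)],5.9,300,140)
s=c2p([(302,370),(687,533),(378,550)],7,295,210)
show("base",zip_("top",t,[B[0],B[2],B[3]])+zip_("side",s,[B[3],B[1],B[2]]),[400,-300,-.1])
t=c2p([(55,173),(255,155),(282,418),(75,437)],5.7,160,140)
show("epan",zip_("top",t,P),[400,300,.1])
M=rect(200,116,4)
t=c2p([(430,76),(662,54),(705,453),(470,476)],5.7,160,140)
show("mat",zip_("top",t,M),[400,100,.1])
for n,p in [("ybox",(146,255)),("traycorner",(305,125)),("tr2",(423,130)),("flaskright",(445,150)),("bottle",(268,135))]: print(n,ray("top",p,10))
print("castbacks top",[ray("top",p,24) for p in c2p([(119,268),(226,286),(180,170)],5.9,300,140)])
print("cast side bottom",[ray("side",p,3) for p in c2p([(183,185),(314,184)],7,295,210)])
E
```

```text
wpan ('top',) [ 5.55228e+02 -9.50430e+01 -2.23000e-01] [[0.6, 0.8], [-1.3, 0.9], [-0.5, -1.6], [1.1, -0.5]]
wpan ('side',) [553.503 -95.779  18.619] [[0.5, 0.3], [-0.3, 0.4], [-1.2, -0.2], [0.7, -0.2]]
wpan ('top', 'side') [ 5.54289e+02 -9.51820e+01 -2.27000e-01] [[0.7, 1.1], [-1.2, 1.3], [-0.6, -1.2], [1.1, -0.2], [0.7, 0.2], [-0.2, 0.2], [-0.9, -0.4], [1.0, -0.3]]
lid ('top',) [ 5.49219e+02 -2.95670e+02 -1.29000e-01] [[0.1, 0.9], [0.1, -0.2], [-0.0, 0.0], [-0.2, -0.6]]
lid ('side',) [ 5.49951e+02 -2.95389e+02 -1.44000e-01] [[-0.1, 0.0], [-0.1, -0.2], [0.3, 0.3], [-0.2, -0.2]]
lid ('top', 'side') [ 5.49662e+02 -2.95650e+02 -1.38000e-01] [[0.2, 0.7], [0.2, -0.2], [-0.2, -0.0], [-0.3, -0.9], [-0.2, 0.1], [-0.3, -0.2], [0.3, 0.4], [-0.1, -0.0]]
base ('top',) [ 5.49549e+02 -2.95181e+02 -1.45000e-01] [[-0.3, -0.4], [0.4, 0.4], [-0.1, -0.0]]
base ('side',) [ 548.44  -296.647   24.963] [[-0.5, -0.5], [0.7, 0.5], [-0.1, -0.1]]
base ('top', 'side') [ 548.761 -295.687   62.672] [[0.1, -0.3], [0.3, 0.9], [-0.1, -0.0], [-0.7, -0.7], [0.7, 0.0], [0.1, -0.3]]
epan ('top',) [5.19155e+02 2.99437e+0
[... 237 characters left out ...]
 0.3], [0.1, -0.1], [-0.1, -0.2], [-0.1, 0.1]]
mat ('top', 'side') [5.34453e+02 1.04265e+02 9.10000e-02] [[0.1, 0.3], [0.1, -0.1], [-0.1, -0.2], [-0.1, 0.1]]
ybox [344.10139645 418.09442085  10.        ]
traycorner [705.44265876 -28.23608305  10.        ]
tr2 [ 685.7504081 -360.9342169   10.       ]
flaskright [ 627.32388439 -420.00123363   10.        ]
bottle [678.09303884  76.98406001  10.        ]
castbacks top [array([530.95248788, -64.85900695,  24.        ]), array([ 521.71852273, -114.73797222,   24.        ]), array([577.14251329, -94.54327997,  24.        ])]
cast side bottom [array([ 526.35523107, -101.65603313,    3.        ]), array([ 571.07672584, -111.44720881,    3.        ])]
```

View pics/d.png

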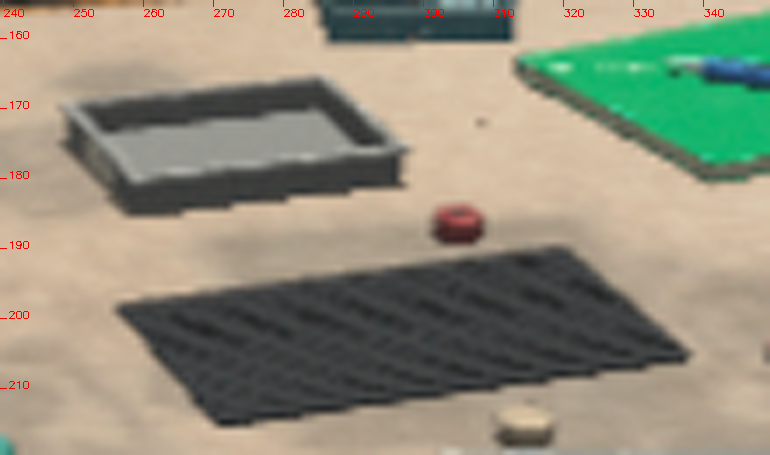

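```bash
cat > pl.py <<'E'
import sys,numpy as np
from scipy.spatial.transform import Rotation as R
from cell import read_state
def plan(x,y,z,yaw):
    s=read_state(); p=s["eef_pos"]; R0=R.from_euler("xyz",s["eef_rot"])
    d=R0.inv().apply(np.array([x,y,z])-p)/10; rv=(R0.inv()*R.from_euler("xyz",[np.pi,0,yaw])).as_rotvec()
    print("t",round(s["clock"],2),"at",np.round(p,1),np.round(s["eef_rot"],3),"j",np.round(s["joints"],2),"F",np.round(s["wrist_force"],1),"gap",round(s["finger_gap"],1))
    print("shift",np.round(d,2),"rv",np.round(rv,3))
if __name__=="__main__": plan(*map(float,sys.argv[1:5]))
E
python3 pl.py 549.6 -295.6 180 1.433
```

```text
t 0.1 at [142.8 530.9 204.9] [-3.141 -0.     2.879] j [ 1.24  0.3   1.52  0.    1.32 -0.07] F [ 0.3 -0.4 -0.3] gap 93.6
shift [-60.76 -69.24   2.56] rv [-1.000e-03  1.000e-03  1.446e+00]
```

servo_tool([
  [-1.3, -1.5, 0, 0, 0, 0.06],
  [-3.9, -4.5, 0.1, 0, 0, 0.18],
  [-6.5, -7.5, 0.2, 0, 0, 0.3],
  [-9.1, -10.4, 0.3, 0, 0, 0.42],
  [-11.7, -13.4, 0.4, 0, 0, 0.54],
  [-14.3, -16.4, 0.5, 0, 0, 0.66],
  [-16.9, -19.3, 0.6, 0, 0, 0.78],
  [-19.5, -22.3, 0.7, 0, 0, 0.9],
  [-22.1, -25.3, 0.8, 0, 0, 1.02],
  [-24.7, -28.2, 0.9, 0, 0, 1.14],
], gripper=9.4)

```text
clock: 0.93
eef_pos: [308.3, 192.8, 196.4]
eef_rot: [3.141, -0.0, 1.733]
wrist_force: [0.5, 0.3, -0.2]
finger_gap: 93.8
```

```bash
python3 pl.py 549.6 -295.6 180 1.433
```

```text
t 0.93 at [308.3 192.8 196.4] [ 3.141 -0.     1.733] j [ 0.46 -0.12  2.   -0.    1.26  0.3 ] F [ 0.5  0.3 -0.2] gap 93.8
shift [-52.1   15.92   1.64] rv [ 0.  -0.   0.3]
```

servo_tool([
  [-3.7, 1.1, 0.1, 0, 0, 0.03],
  [-7.5, 2.3, 0.2, 0, 0, 0.06],
  [-11.2, 3.4, 0.3, 0, 0, 0.09],
  [-15, 4.6, 0.4, 0, 0, 0.12],
  [-18.7, 5.7, 0.5, 0, 0, 0.15],
  [-22.5, 6.9, 0.7, 0, 0, 0.18],
  [-26.2, 8, 0.8, 0, 0, 0.21],
  [-30, 9.2, 0.9, 0, 0, 0.24],
  [-33.7, 10.3, 1, 0, 0, 0.27],
  [-37.4, 11.4, 1.2, 0, 0, 0.3],
])

```text
clock: 1.77
eef_pos: [483.5, -157.1, 184.2]
eef_rot: [-3.141, -0.0, 1.437]
wrist_force: [-0.2, 1.2, 0.5]
finger_gap: 94.0
```

```bash
python3 pl.py 549.6 -295.6 130 1.433
```

```text
t 1.77 at [ 483.5 -157.1  184.2] [-3.141 -0.     1.437] j [-0.39  0.23  1.66  0.    1.25 -0.25] F [-0.2  1.2  0.5] gap 94.0
shift [-12.84   8.4    5.42] rv [-0.    -0.     0.004]
```

servo_tool([
  [-3.2, 2.1, 0.5, 0, 0, 0],
  [-6.4, 4.2, 1, 0, 0, 0],
  [-9.6, 6.3, 2, 0, 0, 0],
  [-12.0, 7.9, 3, 0, 0, 0],
  [-12.84, 8.4, 4, 0, 0, 0.004],
  [-12.84, 8.4, 5, 0, 0, 0.004],
  [-12.84, 8.4, 5.4, 0, 0, 0.004],
  [-12.84, 8.4, 5.4, 0, 0, 0.004],
  [-12.84, 8.4, 5.4, 0, 0, 0.004],
  [-12.84, 8.4, 5.4, 0, 0, 0.004],
])

```text
clock: 2.6
eef_pos: [549.7, -292.7, 131.5]
eef_rot: [3.14, 0.001, 1.436]
wrist_force: [0.4, -0.3, -0.2]
finger_gap: 94.1
```

```bash
python3 pl.py 549.6 -295.6 68 1.433; python3 - <<'E'
from h import *
from cell import camera
for n in("top","side"): cv2.imwrite(f"pics/{n}1.png",camera(n)["pixels"][:,:,::-1])
crop("pics/side1.png",315,170,415,285,5.2,"pics/e.png")
E
```

```text
t 2.6 at [ 549.7 -292.7  131.5] [3.140e+00 1.000e-03 1.436e+00] j [-0.55  0.52  1.38  0.    1.23 -0.41] F [ 0.4 -0.3 -0.2] gap 94.1
shift [-0.28  0.03  6.35] rv [0.001 0.001 0.003]
```

View pics/e.png

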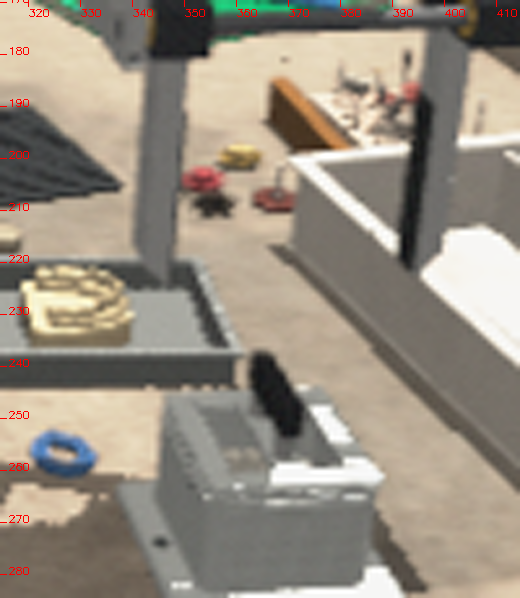

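```bash
python3 - <<'E'
from fit import *
for k in(-1,1):
  c=np.array([549.7,-292.7,131.5]); y=np.array([np.sin(1.436),-np.cos(1.436),0]);x=np.array([np.cos(1.436),np.sin(1.436),0])
  for w in(-8,8):
    q=[(proj("side",c+k*y*r+x*w)-np.array([315,170])+.5)*5.2 for r in(47,59)]; print(np.round(q,0).tolist())
print("rib top ends",[np.round((proj("side",(549.6+a*np.sin(.138),-295.6+a*np.cos(.138),87))-np.array([315,170])+.5)*5.2).tolist() for a in(-23,23)])
E
```

```text
[[174.0, 285.0], [143.0, 287.0]]
[[162.0, 266.0], [132.0, 268.0]]
[[411.0, 275.0], [441.0, 274.0]]
[[396.0, 257.0], [426.0, 255.0]]
rib top ends [[297.0, 405.0], [260.0, 349.0]]
```

servo_tool([
  [-0.2, 0, 1, 0, 0, 0.003],
  [-0.28, 0.03, 2.5, 0, 0, 0.003],
  [-0.28, 0.03, 4, 0, 0, 0.003],
  [-0.28, 0.03, 5.5, 0, 0, 0.003],
  [-0.28, 0.03, 6.2, 0, 0, 0.003],
  [-0.28, 0.03, 6.35, 0, 0, 0.003],
  [-0.28, 0.03, 6.35, 0, 0, 0.003],
  [-0.28, 0.03, 6.35, 0, 0, 0.003],
  [-0.28, 0.03, 6.35, 0, 0, 0.003],
  [-0.28, 0.03, 6.35, 0, 0, 0.003],
])

```text
clock: 3.53
eef_pos: [549.6, -296.4, 67.7]
eef_rot: [3.14, 0.001, 1.432]
wrist_force: [0.1, 0.2, -0.0]
finger_gap: 94.3
```

servo_tool([
  [0, 0, 0, 0, 0, 0],
  [0, 0, 0, 0, 0, 0],
  [0, 0, 0, 0, 0, 0],
  [0, 0, 0, 0, 0, 0],
  [0, 0, 0, 0, 0, 0],
  [0, 0, 0, 0, 0, 0],
  [0, 0, 0, 0, 0, 0],
  [0, 0, 0, 0, 0, 0],
  [0, 0, 0, 0, 0, 0],
  [0, 0, 0, 0, 0, 0],
], gripper=0.5, grip_force=20)

```text
clock: 4.37
eef_pos: [549.4, -296.2, 66.9]
eef_rot: [-3.142, -0.0, 1.432]
wrist_force: [-0.3, -0.2, -0.7]
finger_gap: 30.4
```

```bash
python3 pl.py 549.6 -295.6 68 1.433; python3 - <<'E'
from h import *
from cell import camera
for n in("top","side"): cv2.imwrite(f"pics/{n}2.png",camera(n)["pixels"][:,:,::-1])
crop("pics/side2.png",315,170,415,300,4.6,"pics/f.png")
E
```

```text
t 4.37 at [ 549.4 -296.2   66.9] [-3.142 -0.     1.432] j [-0.55  0.6   1.43  0.    1.11 -0.41] F [-0.3 -0.2 -0.7] gap 30.4
shift [ 0.06  0.02 -0.11] rv [-0.    -0.    -0.001]
```

View pics/f.png

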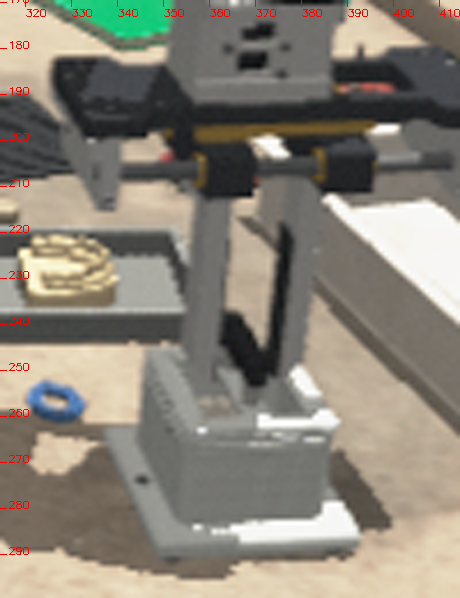

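servo_tool([
  [0, 0, 0, 0, 0, 0],
  [0, 0, 0, 0, 0, 0],
  [0, 0, 0, 0, 0, 0],
  [0, 0, 0, 0, 0, 0],
  [0, 0, 0, 0, 0, 0],
  [0, 0, -0.2, 0, 0, 0],
  [0, 0, -0.4, 0, 0, 0],
  [0, 0, -0.6, 0, 0, 0],
  [0, 0, -0.8, 0, 0, 0],
  [0, 0, -1.0, 0, 0, 0],
])

```text
clock: 5.3
eef_pos: [549.4, -296.2, 77.2]
eef_rot: [3.142, 0.0, 1.432]
wrist_force: [0.0, 0.5, -0.8]
finger_gap: 9.9
```

```bash
python3 pl.py 549.6 -295.6 180 1.433
```

```text
t 5.3 at [ 549.4 -296.2   77.2] [3.142 0.    1.432] j [-0.55  0.59  1.42 -0.    1.13 -0.41] F [ 0.   0.5 -0.8] gap 9.9
shift [ 6.000e-02  1.000e-02 -1.028e+01] rv [ 0.     0.    -0.001]
```

servo_tool([
  [0, 0, -0.5, 0, 0, 0],
  [0, 0, -1.2, 0, 0, 0],
  [0, 0, -2, 0, 0, 0],
  [0, 0, -3, 0, 0, 0],
  [0, 0, -4, 0, 0, 0],
  [0, 0, -4.8, 0, 0, 0],
  [0, 0, -5.3, 0, 0, 0],
  [0, 0, -5.3, 0, 0, 0],
  [0, 0, -5.3, 0, 0, 0],
  [0, 0, -5.3, 0, 0, 0],
])

```text
clock: 6.13
eef_pos: [549.2, -296.1, 129.4]
eef_rot: [-3.141, -0.0, 1.432]
wrist_force: [-0.4, -0.6, -1.6]
finger_gap: 10.1
```

```bash
python3 pl.py 588.2 109.2 130 1.662;python3 - <<'E'
from h import *
from cell import camera
for n in("top","side"): cv2.imwrite(f"pics/{n}3.png",camera(n)["pixels"][:,:,::-1])
crop("pics/side3.png",315,170,415,300,4.6,"pics/g.png")
E
```

```text
t 6.13 at [ 549.2 -296.1  129.4] [-3.141 -0.     1.432] j [-0.55  0.53  1.38 -0.    1.23 -0.41] F [-0.4 -0.6 -1.6] gap 10.1
shift [ 4.068e+01 -1.750e+00 -4.000e-02] rv [-0.001 -0.    -0.23 ]
```

View pics/g.png

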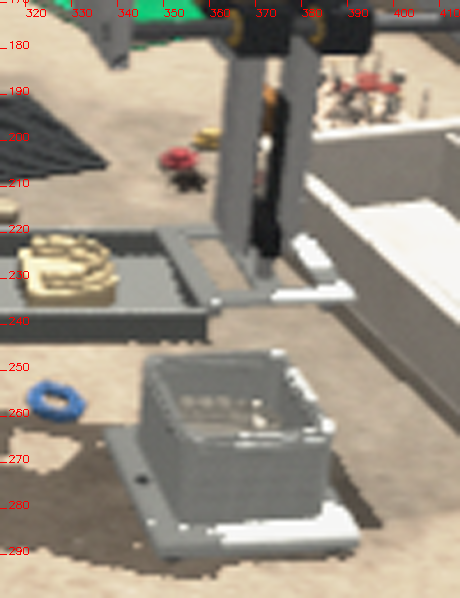

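The lid is off and held level, and the ring stayed put. I'll carry the lid to the mat.

servo_tool([
  [1, 0, 0, 0, 0, 0],
  [3, -0.1, 0, 0, 0, -0.02],
  [6, -0.3, 0, 0, 0, -0.04],
  [9.5, -0.4, 0, 0, 0, -0.06],
  [13, -0.6, 0, 0, 0, -0.08],
  [16.5, -0.7, 0, 0, 0, -0.1],
  [20, -0.9, 0, 0, 0, -0.12],
  [23.5, -1, 0, 0, 0, -0.14],
  [27, -1.2, 0, 0, 0, -0.16],
  [30, -1.3, 0, 0, 0, -0.18],
])

```text
clock: 7.07
eef_pos: [577.6, 5.6, 129.9]
eef_rot: [-3.141, -0.0, 1.614]
wrist_force: [0.8, -0.3, -0.4]
finger_gap: 9.8
```

servo_tool([
  [3, -0.1, 0, 0, 0, -0.02],
  [6, -0.25, 0, 0, 0, -0.03],
  [8.5, -0.35, 0, 0, 0, -0.04],
  [10, -0.4, 0, 0, 0, -0.05],
  [10.7, -0.45, 0, 0, 0, -0.05],
  [10.7, -0.45, 2, 0, 0, -0.05],
  [10.7, -0.45, 4, 0, 0, -0.05],
  [10.7, -0.45, 6, 0, 0, -0.05],
  [10.7, -0.45, 7.5, 0, 0, -0.05],
  [10.7, -0.45, 8, 0, 0, -0.05],
])

```text
clock: 7.9
eef_pos: [567.9, 109.0, 47.5]
eef_rot: [-3.138, 0.0, 1.661]
wrist_force: [-0.8, -0.2, -2.0]
finger_gap: 9.9
```

```bash
python3 pl.py 588.2 109.2 22 1.662;python3 - <<'E'
from h import *
from cell import camera
for n in("top","side"): cv2.imwrite(f"pics/{n}4.png",camera(n)["pixels"][:,:,::-1])
crop("pics/side4.png",230,130,350,225,6,"pics/i.png")
E
```

```text
t 7.9 at [567.9 109.   47.5] [-3.138  0.     1.661] j [ 0.13  0.54  1.58 -0.    1.03  0.04] F [-0.8 -0.2 -2. ] gap 9.9
shift [-0.17  2.03  2.54] rv [-0.004  0.    -0.001]
```

View pics/i.png

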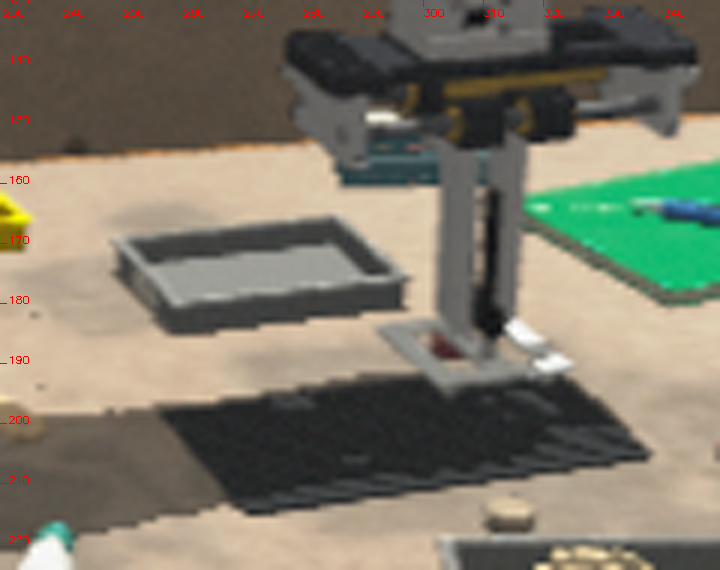

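servo_tool([
  [-0.1, 1, 0, 0, 0, 0],
  [-0.17, 1.9, 0, -0.003, 0, 0],
  [-0.17, 2.03, 0.5, -0.003, 0, 0],
  [-0.17, 2.03, 1.2, -0.003, 0, 0],
  [-0.17, 2.03, 1.7, -0.003, 0, 0],
  [-0.17, 2.03, 2.0, -0.003, 0, 0],
  [-0.17, 2.03, 2.2, -0.003, 0, 0],
  [-0.17, 2.03, 2.35, -0.003, 0, 0],
  [-0.17, 2.03, 2.5, -0.003, 0, 0],
  [-0.17, 2.03, 2.5, -0.003, 0, 0],
])

```text
clock: 8.83
eef_pos: [589.4, 109.6, 24.8]
eef_rot: [3.139, -0.0, 1.662]
wrist_force: [-1.5, -0.2, -1.4]
finger_gap: 9.7
```

```bash
python3 pl.py 588.2 109.2 22 1.662
```

```text
t 8.83 at [589.4 109.6  24.8] [ 3.139 -0.     1.662] j [ 0.12  0.61  1.53 -0.    1.    0.03] F [-1.5 -0.2 -1.4] gap 9.7
shift [-0.03 -0.13  0.28] rv [ 0.003 -0.    -0.   ]
```

servo_tool([
  [0, -0.05, 0.05, 0, 0, 0],
  [0, -0.1, 0.1, 0, 0, 0],
  [0, -0.1, 0.15, 0, 0, 0],
  [0, -0.1, 0.2, 0, 0, 0],
  [0, -0.1, 0.25, 0, 0, 0],
  [0, -0.1, 0.25, 0, 0, 0],
  [0, -0.1, 0.25, 0, 0, 0],
  [0, -0.1, 0.25, 0, 0, 0],
  [0, -0.1, 0.25, 0, 0, 0],
  [0, -0.1, 0.25, 0, 0, 0],
])

```text
clock: 9.67
eef_pos: [588.6, 109.5, 22.5]
eef_rot: [3.138, 0.0, 1.662]
wrist_force: [-0.7, 1.5, -2.1]
finger_gap: 10.1
```

```bash
python3 pl.py 588.2 109.2 22 1.662; python3 pl.py 588.2 109.2 22 1.662;python3 - <<'E'
from h import *
from cell import camera
for n in("top","side"): cv2.imwrite(f"pics/{n}5.png",camera(n)["pixels"][:,:,::-1])
crop("pics/side5.png",230,130,350,225,6,"pics/j.png")
E
```

```text
t 9.67 at [588.6 109.5  22.5] [3.138 0.    1.662] j [ 0.12  0.61  1.53 -0.    1.    0.03] F [-0.7  1.5 -2.1] gap 10.1
shift [-0.03 -0.04  0.05] rv [ 0.003  0.    -0.   ]
t 9.67 at [588.6 109.5  22.5] [3.138 0.    1.662] j [ 0.12  0.61  1.53 -0.    1.    0.03] F [-0.7  1.5 -2.1] gap 10.1
shift [-0.03 -0.04  0.05] rv [ 0.003  0.    -0.   ]
```

View pics/j.png

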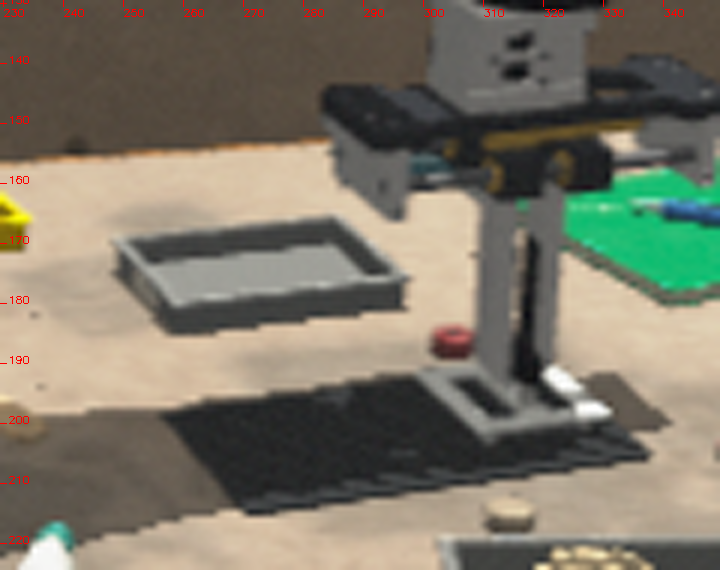

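servo_tool([
  [0, 0, 0.02, 0, 0, 0],
  [0, 0, 0.04, 0, 0, 0],
  [0, 0, 0.06, 0, 0, 0],
  [0, 0, 0.08, 0, 0, 0],
  [0, 0, 0.1, 0, 0, 0],
  [0, 0, 0.1, 0, 0, 0],
  [0, 0, 0.1, 0, 0, 0],
  [0, 0, 0.1, 0, 0, 0],
  [0, 0, 0.1, 0, 0, 0],
  [0, 0, 0.1, 0, 0, 0],
])

```text
clock: 10.6
eef_pos: [588.7, 109.5, 21.7]
eef_rot: [3.138, -0.0, 1.662]
wrist_force: [-2.0, -0.2, 4.1]
finger_gap: 9.8
```

servo_tool([
  [0, 0, 0, 0, 0, 0],
  [0, 0, 0, 0, 0, 0],
  [0, 0, 0, 0, 0, 0],
  [0, 0, 0, 0, 0, 0],
  [0, 0, 0, 0, 0, 0],
  [0, 0, -0.5, 0, 0, 0],
  [0, 0, -2, 0, 0, 0],
  [0, 0, -4, 0, 0, 0],
  [0, 0, -6, 0, 0, 0],
  [0, 0, -8, 0, 0, 0],
], gripper=4)

```text
clock: 11.43
eef_pos: [588.2, 109.5, 102.7]
eef_rot: [3.139, 0.0, 1.662]
wrist_force: [0.5, 0.1, 0.9]
finger_gap: 40.1
```

```bash
python3 pl.py 549.5 -296 125 1.432;python3 - <<'E'
from h import *
from cell import camera
for n in("top","side"): cv2.imwrite(f"pics/{n}6.png",camera(n)["pixels"][:,:,::-1])
crop("pics/side6.png",230,130,350,225,6,"pics/k.png")
crop("pics/top6.png",370,145,435,210,9,"pics/k2.png")
E
```

```text
t 11.43 at [588.2 109.5 102.7] [3.139 0.    1.662] j [ 0.12  0.5   1.49 -0.    1.15  0.03] F [0.5 0.1 0.9] gap 40.1
shift [-40.03  -7.54  -2.25] rv [ 0.003 -0.     0.23 ]
```

View pics/k.png

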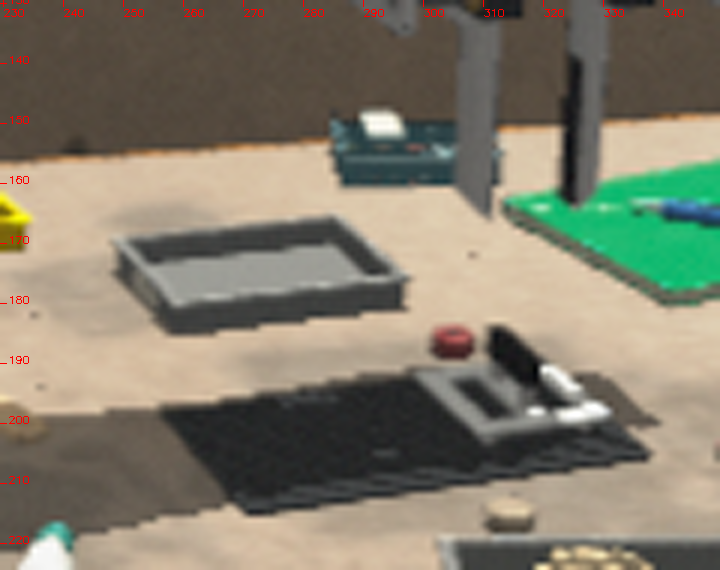

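View pics/k2.png

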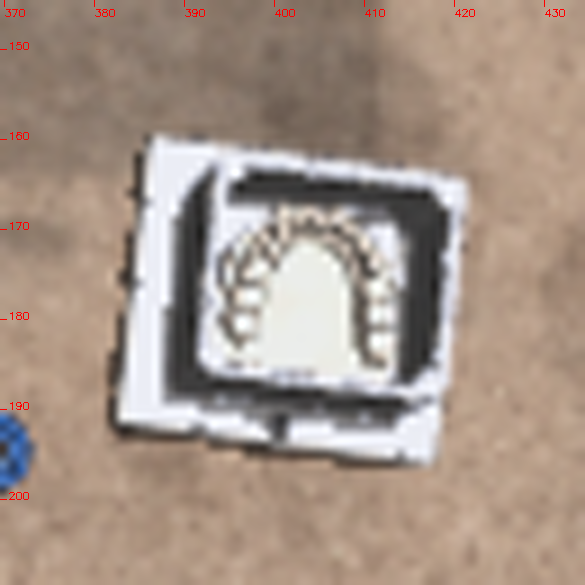

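servo_tool([
  [-3, -0.4, -1, 0, 0, 0.02],
  [-7, -1.2, -1.8, 0, 0, 0.04],
  [-11, -2, -2.2, 0, 0, 0.06],
  [-15, -2.8, -2.2, 0, 0, 0.08],
  [-19, -3.6, -2.2, 0, 0, 0.11],
  [-23, -4.3, -2.2, 0, 0, 0.13],
  [-27, -5.1, -2.2, 0, 0, 0.15],
  [-31, -5.8, -2.2, 0, 0, 0.17],
  [-35, -6.6, -2.2, 0, 0, 0.2],
  [-39, -7.3, -2.2, 0, 0, 0.22],
], gripper=9.4)

```text
clock: 12.37
eef_pos: [550.1, -287.4, 122.6]
eef_rot: [3.139, -0.001, 1.44]
wrist_force: [1.7, 0.3, 0.8]
finger_gap: 93.7
```

servo_tool([
  [-1.1, -0.2, 0, 0, 0, 0.01],
  [-1.1, -0.2, 0, 0, 0, 0.01],
  [-1.1, -0.2, 0, 0, 0, 0.01],
  [-1.1, -0.2, 0, 0, 0, 0.01],
  [-1.1, -0.2, 0, 0, 0, 0.01],
  [-1.1, -0.2, 0, 0, 0, 0.01],
  [-1.1, -0.2, 0, 0, 0, 0.01],
  [-1.1, -0.2, 0, 0, 0, 0.01],
  [-1.1, -0.2, 0, 0, 0, 0.01],
  [-1.1, -0.2, 0, 0, 0, 0.01],
])

```text
clock: 13.2
eef_pos: [547.7, -296.1, 123.2]
eef_rot: [3.139, -0.001, 1.432]
wrist_force: [0.3, 0.9, 0.4]
finger_gap: 93.8
```

```bash
python3 pl.py 549.5 -296 25 1.432
```

```text
t 13.2 at [ 547.7 -296.1  123.2] [ 3.139e+00 -1.000e-03  1.432e+00] j [-0.56  0.53  1.39  0.    1.22 -0.42] F [0.3 0.9 0.4] gap 93.8
shift [0.02 0.15 9.82] rv [ 0.003 -0.001  0.   ]
```

servo_tool([
  [0, 0.1, 1, 0.002, 0, 0],
  [0, 0.15, 3, 0.002, 0, 0],
  [0, 0.15, 5, 0.002, 0, 0],
  [0, 0.15, 7, 0.002, 0, 0],
  [0, 0.15, 8.5, 0.002, 0, 0],
  [0, 0.15, 9.4, 0.002, 0, 0],
  [0, 0.15, 9.8, 0.002, 0, 0],
  [0, 0.15, 9.8, 0.002, 0, 0],
  [0, 0.15, 9.8, 0.002, 0, 0],
  [0, 0.15, 9.8, 0.002, 0, 0],
])

```text
clock: 14.03
eef_pos: [549.8, -296.7, 26.2]
eef_rot: [3.139, -0.0, 1.432]
wrist_force: [-0.5, -0.3, 0.3]
finger_gap: 93.5
```

servo_tool([
  [0, 0, 0, 0, 0, 0],
  [0, 0, 0, 0, 0, 0],
  [0, 0, 0, 0, 0, 0],
  [0, 0, 0, 0, 0, 0],
  [0, 0, 0, 0, 0, 0],
  [0, 0, 0, 0, 0, 0],
  [0, 0, 0, 0, 0, 0],
  [0, 0, 0, 0, 0, 0],
  [0, 0, 0, 0, 0, 0],
  [0, 0, 0, 0, 0, 0],
], gripper=6, grip_force=20)

```text
clock: 14.87
eef_pos: [549.4, -296.4, 25.4]
eef_rot: [3.141, -0.001, 1.432]
wrist_force: [-1.1, 0.5, 3.6]
finger_gap: 66.8
```

```bash
python3 pl.py 549.5 -296 24 1.432;python3 - <<'E'
from h import *
from cell import camera
for n in("top","side"): cv2.imwrite(f"pics/{n}7.png",camera(n)["pixels"][:,:,::-1])
crop("pics/side7.png",315,170,415,300,4.6,"pics/l.png")
E
```

```text
t 14.87 at [ 549.4 -296.4   25.4] [ 3.141e+00 -1.000e-03  1.432e+00] j [-0.55  0.65  1.45  0.    1.04 -0.42] F [-1.1  0.5  3.6] gap 66.8
shift [0.04 0.01 0.14] rv [ 0.001 -0.001 -0.   ]
```

View pics/l.png

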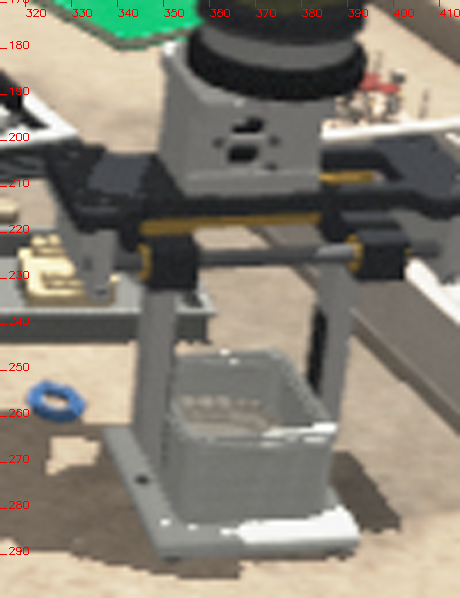

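servo_tool([
  [0, 0, -0.2, 0, 0, 0],
  [0, 0, -0.6, 0, 0, 0],
  [0, 0, -1.2, 0, 0, 0],
  [0, 0, -2, 0, 0, 0],
  [0, 0, -3, 0, 0, 0],
  [0, 0, -4.2, 0, 0, 0],
  [0, 0, -5.5, 0, 0, 0],
  [0, 0, -6.8, 0, 0, 0],
  [0, 0, -8, 0, 0, 0],
  [0, 0, -8.6, 0, 0, 0],
])

```text
clock: 15.8
eef_pos: [549.9, -296.7, 113.8]
eef_rot: [3.138, 0.0, 1.432]
wrist_force: [0.2, -1.1, -1.9]
finger_gap: 66.9
```

```bash
python3 pl.py 480.7 99.4 112 1.662;python3 - <<'E'
from h import *
from cell import camera
for n in("top","side"): cv2.imwrite(f"pics/{n}8.png",camera(n)["pixels"][:,:,::-1])
crop("pics/side8.png",315,170,415,300,4.6,"pics/m.png")
E
```

```text
t 15.8 at [ 549.9 -296.7  113.8] [3.138 0.    1.432] j [-0.55  0.55  1.39  0.    1.2  -0.42] F [ 0.2 -1.1 -1.9] gap 66.9
shift [ 38.27 -12.34   0.13] rv [ 0.003  0.001 -0.23 ]
```

View pics/m.png

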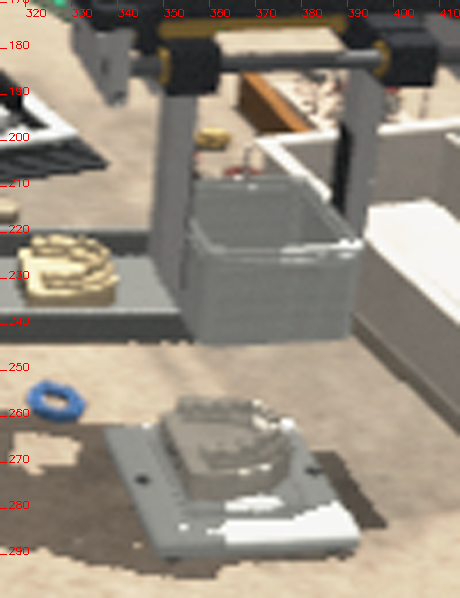

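The ring is up and the finished cast is still on the plinth. I'll carry the ring to the near half of the mat.

servo_tool([
  [1, -0.3, 0, 0, 0, -0.01],
  [3, -1, 0, 0, 0, -0.03],
  [6, -1.9, 0, 0, 0, -0.05],
  [9.5, -3.1, 0, 0, 0, -0.07],
  [13, -4.2, 0, 0, 0, -0.09],
  [16.5, -5.3, 0, 0, 0, -0.11],
  [20, -6.4, 0, 0, 0, -0.13],
  [23.5, -7.6, 0, 0, 0, -0.15],
  [27, -8.7, 0, 0, 0, -0.17],
  [30, -9.7, 0, 0, 0, -0.19],
])

```text
clock: 16.73
eef_pos: [493.2, 16.7, 110.6]
eef_rot: [-3.141, -0.001, 1.624]
wrist_force: [-0.4, 0.3, -1.4]
finger_gap: 66.5
```

servo_tool([
  [2.5, -0.4, 0, 0, 0, -0.02],
  [5, -0.8, 0, 0, 0, -0.03],
  [7, -1.0, 0, 0, 0, -0.04],
  [8.2, -1.1, 0, 0, 0, -0.04],
  [8.6, -1.1, 0, 0, 0, -0.04],
  [8.6, -1.1, 0, 0, 0, -0.04],
  [8.6, -1.1, 0, 0, 0, -0.04],
  [8.6, -1.1, 0, 0, 0, -0.04],
  [8.6, -1.1, 0, 0, 0, -0.04],
  [8.6, -1.1, 0, 0, 0, -0.04],
])

```text
clock: 17.57
eef_pos: [479.5, 98.8, 111.3]
eef_rot: [3.141, -0.0, 1.661]
wrist_force: [0.9, 0.3, -1.9]
finger_gap: 66.8
```

```bash
python3 pl.py 480.7 99.4 17 1.662
```

```text
t 17.57 at [479.5  98.8 111.3] [ 3.141 -0.     1.661] j [0.13 0.27 1.79 0.   1.08 0.04] F [ 0.9  0.3 -1.9] gap 66.8
shift [0.05 0.11 9.43] rv [ 0.001 -0.    -0.001]
```

servo_tool([
  [0.05, 0.1, 1.5, 0, 0, 0],
  [0.05, 0.1, 3.5, 0, 0, 0],
  [0.05, 0.1, 5.5, 0, 0, 0],
  [0.05, 0.1, 7.3, 0, 0, 0],
  [0.05, 0.1, 8.5, 0, 0, 0],
  [0.05, 0.1, 9.0, 0, 0, 0],
  [0.05, 0.1, 9.2, 0, 0, 0],
  [0.05, 0.1, 9.3, 0, 0, 0],
  [0.05, 0.1, 9.35, 0, 0, 0],
  [0.05, 0.1, 9.35, 0, 0, 0],
])

```text
clock: 18.4
eef_pos: [480.9, 100.1, 18.5]
eef_rot: [3.139, -0.0, 1.662]
wrist_force: [0.2, 0.2, -2.0]
finger_gap: 67.0
```

servo_tool([
  [0, 0, 0.02, 0, 0, 0],
  [0, 0, 0.04, 0, 0, 0],
  [0, 0, 0.06, 0, 0, 0],
  [0, 0, 0.08, 0, 0, 0],
  [0, 0, 0.1, 0, 0, 0],
  [0, 0, 0.1, 0, 0, 0],
  [0, 0, 0.1, 0, 0, 0],
  [0, 0, 0.1, 0, 0, 0],
  [0, 0, 0.1, 0, 0, 0],
  [0, 0, 0.1, 0, 0, 0],
])

```text
clock: 19.23
eef_pos: [480.5, 100.1, 16.9]
eef_rot: [3.141, -0.0, 1.662]
wrist_force: [0.0, 0.6, -2.0]
finger_gap: 67.1
```

servo_tool([
  [0, 0, 0.02, 0, 0, 0],
  [0, 0, 0.04, 0, 0, 0],
  [0, 0, 0.06, 0, 0, 0],
  [0, 0, 0.08, 0, 0, 0],
  [0, 0, 0.08, 0, 0, 0],
  [0, 0, 0.08, 0, 0, 0],
  [0, 0, 0.08, 0, 0, 0],
  [0, 0, 0.08, 0, 0, 0],
  [0, 0, 0.08, 0, 0, 0],
  [0, 0, 0.08, 0, 0, 0],
])

```text
clock: 20.07
eef_pos: [480.5, 100.1, 16.3]
eef_rot: [3.14, -0.0, 1.662]
wrist_force: [-2.5, -1.1, 6.1]
finger_gap: 67.0
```

servo_tool([
  [0, 0, 0, 0, 0, 0],
  [0, 0, 0, 0, 0, 0],
  [0, 0, 0, 0, 0, 0],
  [0, 0, 0, 0, 0, 0],
  [0, 0, -0.3, 0, 0, 0],
  [0, 0, -1.5, 0, 0, 0],
  [0, 0, -3.5, 0, 0, 0],
  [0, 0, -5.5, 0, 0, 0],
  [0, 0, -7.5, 0, 0, 0],
  [0, 0, -9.5, 0, 0, 0],
], gripper=9.4)

```text
clock: 20.9
eef_pos: [480.3, 100.0, 112.2]
eef_rot: [3.14, -0.0, 1.662]
wrist_force: [0.1, 0.8, 0.1]
finger_gap: 94.1
```

```bash
python3 pl.py 549.5 -296 112 1.432;python3 - <<'E'
from h import *
from cell import camera
for n in("top","side"): cv2.imwrite(f"pics/{n}9.png",camera(n)["pixels"][:,:,::-1])
crop("pics/side9.png",330,240,395,295,10,"pics/n.png")
crop("pics/top9.png",375,150,430,205,10,"pics/o.png")
crop("pics/side9.png",230,130,350,225,6,"pics/n2.png")
E
```

```text
t 20.9 at [480.3 100.  112.2] [ 3.14  -0.     1.662] j [0.13 0.27 1.79 0.   1.08 0.04] F [0.1 0.8 0.1] gap 94.1
shift [-4.007e+01  3.300e+00  1.000e-02] rv [ 0.001 -0.001  0.23 ]
```

View pics/n.png

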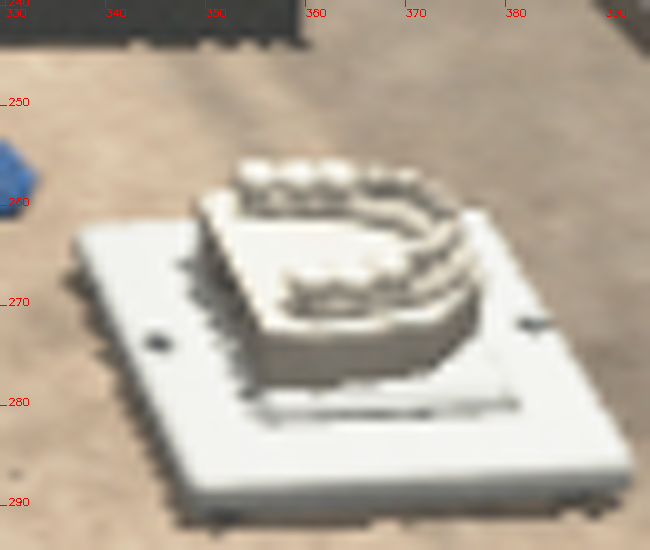

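View pics/o.png

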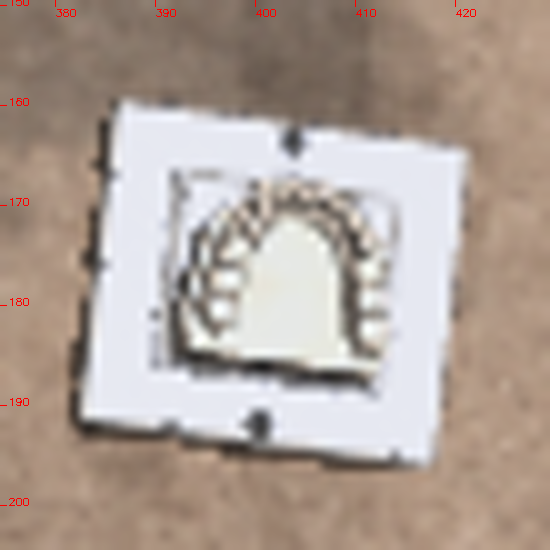

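View pics/n2.png

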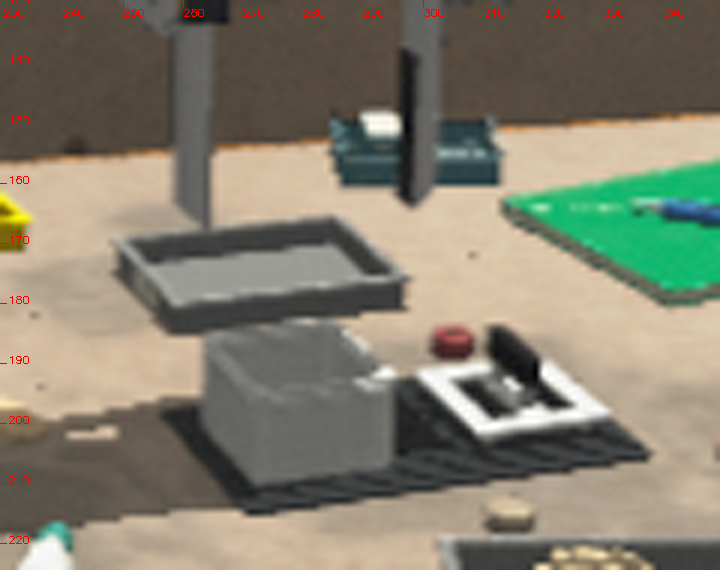

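```bash
python3 - <<'E'
from fit import *
def rect(a,b,z): return [(a/2,b/2,z),(a/2,-b/2,z),(-a/2,-b/2,z),(-a/2,b/2,z)]
B=rect(92,100,13)
t=c2p([(117,98),(470,148),(434,465),(81,417)],10,375,150)
s=c2p([(75,228),(487,208),(632,468),(195,490)],10,330,240)
T=[("top",u,l) for u,l in zip(t,B)]; S=[("side",u,l) for u,l in zip(s,[B[3],B[0],B[1],B[2]])]
for o in(T,S,T+S):
    x,r=fit(o,[549,-296,-.14]); print(np.round(x,3),np.round(r,1).tolist())
bk=[ray("top",p,32) for p in c2p([(180,350),(372,375)],10,375,150)]; print("back top",np.round(bk,1))
bs=[ray("side",p,32) for p in c2p([(200,205),(258,333)],10,330,240)]; print("back side",np.round(bs,1))
print("bottom",np.round([ray("side",p,18) for p in c2p([(255,388)],10,330,240)],1))
print("front",np.round([ray("top",p,45) for p in c2p([(310,178)],10,375,150)],1), np.round([ray("side",p,32) for p in c2p([(480,285)],10,330,240)],1))
# model check
def pr(cx,cy,yaw):
  for cam,o in(("top",(375,150)),("side",(330,240))):
    print(cam,[(np.round((proj(cam,(cx+np.cos(yaw)*a-np.sin(yaw)*b,cy+np.sin(yaw)*a+np.cos(yaw)*b,z))-o+.5)*10)).astype(int).tolist() for a,b,z in [(-26,29,32),(-26,-29,32),(-26,-29,18),(26,0,32),(0,-29,32),(0,29,32)]])
pr(549.4,-296,-.14)
E
```

```text
[ 5.50035e+02 -2.95762e+02 -1.53000e-01] [[-0.1, -0.2], [0.2, -0.3], [0.2, 0.3], [-0.4, 0.2]]
[ 5.47829e+02 -2.97574e+02 -1.59000e-01] [[-0.1, -0.1], [-0.1, 0.2], [0.7, -0.1], [-0.4, -0.1]]
[ 5.49029e+02 -2.96204e+02 -1.56000e-01] [[0.1, 0.2], [0.4, 0.1], [0.3, 0.7], [-0.2, 0.5], [0.1, -0.4], [0.0, -0.2], [1.0, -0.6], [-0.0, -0.5]]
back top [[ 528.  -263.9   32. ]
 [ 520.3 -316.1   32. ]]
back side [[ 526.2 -268.    32. ]
 [ 517.2 -317.3   32. ]]
bottom [[ 518.5 -316.    18. ]]
front [[ 572.9 -297.9   45. ]] [[ 569.5 -311.2   32. ]]
top [[179, 351], [390, 378], [376, 385], [304, 179], [400, 285], [189, 259]]
side [[198, 194], [277, 341], [271, 401], [479, 253], [402, 334], [317, 188]]
```

servo_tool([
  [-3, 0.3, -0.5, 0, 0, 0.02],
  [-7, 0.6, -0.5, 0, 0, 0.04],
  [-11, 0.9, -0.5, 0, 0, 0.07],
  [-15, 1.2, -0.5, 0, 0, 0.09],
  [-19, 1.6, -0.5, 0, 0, 0.12],
  [-23, 1.9, -0.5, 0, 0, 0.14],
  [-27, 2.2, -0.5, 0, 0, 0.17],
  [-31, 2.6, -0.5, 0, 0, 0.19],
  [-35, 2.9, -0.5, 0, 0, 0.22],
  [-39, 3.2, -0.5, 0, 0, 0.24],
], gripper=8, grip_force=15)

```text
clock: 21.83
eef_pos: [547.3, -287.4, 114.8]
eef_rot: [-3.141, -0.001, 1.42]
wrist_force: [0.7, 0.2, 0.8]
finger_gap: 80.2
```

servo_tool([
  [-1.1, 0.1, 0.5, 0, 0, 0],
  [-1.1, 0.1, 1.5, 0, 0, 0],
  [-1.1, 0.1, 2.5, 0, 0, 0],
  [-1.1, 0.1, 3.5, 0, 0, 0],
  [-1.1, 0.1, 4, 0, 0, 0],
  [-1.1, 0.1, 4, 0, 0, 0],
  [-1.1, 0.1, 4, 0, 0, 0],
  [-1.1, 0.1, 4, 0, 0, 0],
  [-1.1, 0.1, 4, 0, 0, 0],
  [-1.1, 0.1, 4, 0, 0, 0],
])

```text
clock: 22.67
eef_pos: [547.3, -296.4, 76.4]
eef_rot: [3.14, -0.0, 1.422]
wrist_force: [0.3, -0.4, -0.4]
finger_gap: 80.1
```

```bash
python3 pl.py 549.3 -296 20 1.416;python3 - <<'E'
from h import *
from cell import camera
for n in("side",): cv2.imwrite(f"pics/{n}10.png",camera(n)["pixels"][:,:,::-1])
crop("pics/side10.png",315,190,415,300,5,"pics/p.png")
E
```

```text
t 22.67 at [ 547.3 -296.4   76.4] [ 3.14  -0.     1.422] j [-0.56  0.58  1.43  0.    1.13 -0.41] F [ 0.3 -0.4 -0.4] gap 80.1
shift [0.07 0.18 5.64] rv [ 0.002 -0.     0.006]
```

View pics/p.png

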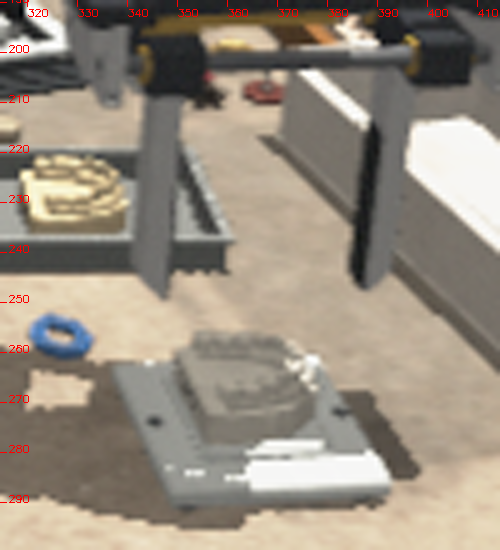

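Pads reach the finger tips. I'll lower to z≈20 and close.

servo_tool([
  [0.05, 0.1, 0.5, 0, 0, 0.006],
  [0.07, 0.18, 1.5, 0.002, 0, 0.006],
  [0.07, 0.18, 2.8, 0.002, 0, 0.006],
  [0.07, 0.18, 4, 0.002, 0, 0.006],
  [0.07, 0.18, 5, 0.002, 0, 0.006],
  [0.07, 0.18, 5.5, 0.002, 0, 0.006],
  [0.07, 0.18, 5.6, 0.002, 0, 0.006],
  [0.07, 0.18, 5.6, 0.002, 0, 0.006],
  [0.07, 0.18, 5.6, 0.002, 0, 0.006],
  [0.07, 0.18, 5.6, 0.002, 0, 0.006],
])

```text
clock: 23.55
eef_pos: [549.3, -296.2, 20.5]
eef_rot: [-3.141, -0.0, 1.416]
wrist_force: [-0.1, 0.8, 0.4]
finger_gap: 80.0
```

servo_tool([
  [0, 0, 0, 0, 0, 0],
  [0, 0, 0, 0, 0, 0],
  [0, 0, 0, 0, 0, 0],
  [0, 0, 0, 0, 0, 0],
  [0, 0, 0, 0, 0, 0],
  [0, 0, 0, 0, 0, 0],
  [0, 0, 0, 0, 0, 0],
  [0, 0, 0, 0, 0, 0],
  [0, 0, 0, 0, 0, 0],
  [0, 0, 0, 0, 0, 0],
], gripper=4.5)

```text
clock: 24.38
eef_pos: [549.0, -296.0, 20.0]
eef_rot: [-3.141, -0.001, 1.416]
wrist_force: [-1.0, 1.2, 1.5]
finger_gap: 51.2
```

```bash
python3 pl.py 549.3 -296 20 1.416;python3 - <<'E'
from h import *
from cell import camera
for n in("side",): cv2.imwrite(f"pics/{n}11.png",camera(n)["pixels"][:,:,::-1])
crop("pics/side11.png",315,190,415,300,5,"pics/q.png")
E
```

```text
t 24.38 at [ 549. -296.   20.] [-3.141e+00 -1.000e-03  1.416e+00] j [-0.55  0.66  1.45  0.    1.03 -0.4 ] F [-1.   1.2  1.5] gap 51.2
shift [0.01 0.02 0.  ] rv [-0.001 -0.001 -0.   ]
```

View pics/q.png

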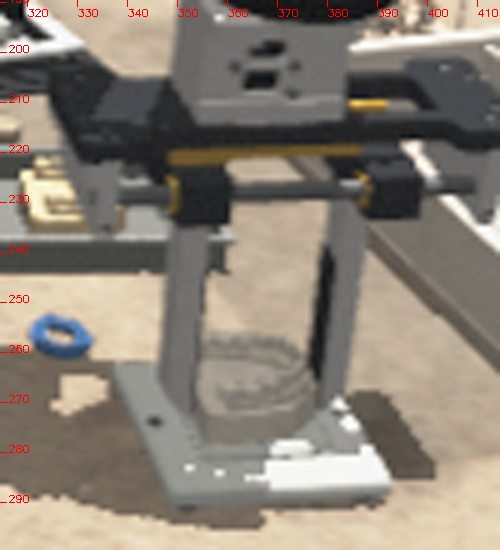

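servo_tool([
  [0, 0, 0, 0, 0, 0],
  [0, 0, 0, 0, 0, 0],
  [0, 0, -0.1, 0, 0, 0],
  [0, 0, -0.3, 0, 0, 0],
  [0, 0, -0.7, 0, 0, 0],
  [0, 0, -1.2, 0, 0, 0],
  [0, 0, -2, 0, 0, 0],
  [0, 0, -3, 0, 0, 0],
  [0, 0, -4, 0, 0, 0],
  [0, 0, -5, 0, 0, 0],
], grip_force=22)

```text
clock: 25.27
eef_pos: [549.2, -296.2, 71.4]
eef_rot: [-3.141, -0.0, 1.416]
wrist_force: [-0.4, -0.3, -0.8]
finger_gap: 51.6
```

```bash
python3 pl.py 519.2 299.4 110 1.655;python3 - <<'E'
from h import *
from cell import camera
for n in("side",): cv2.imwrite(f"pics/{n}12.png",camera(n)["pixels"][:,:,::-1])
crop("pics/side12.png",315,190,415,300,5,"pics/r.png")
E
```

```text
t 25.27 at [ 549.2 -296.2   71.4] [-3.141 -0.     1.416] j [-0.55  0.59  1.42  0.    1.12 -0.4 ] F [-0.4 -0.3 -0.8] gap 51.6
shift [ 58.38 -12.16  -3.83] rv [-0.    -0.    -0.239]
```

View pics/r.png

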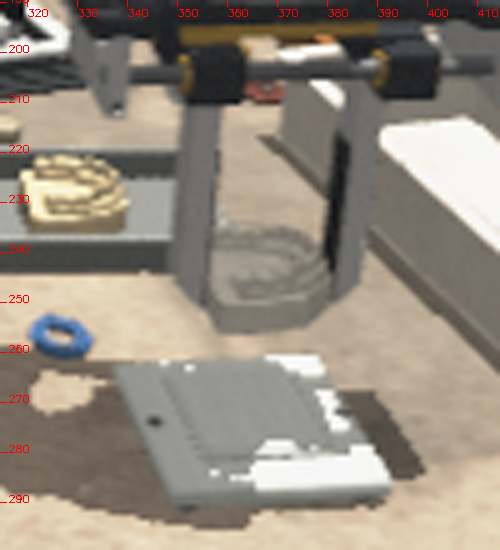

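servo_tool([
  [0.5, -0.1, -0.8, 0, 0, 0],
  [2, -0.4, -2, 0, 0, -0.01],
  [4.5, -0.9, -3.2, 0, 0, -0.02],
  [7.5, -1.6, -4.2, 0, 0, -0.04],
  [11, -2.3, -4.5, 0, 0, -0.05],
  [14.5, -3, -4.5, 0, 0, -0.06],
  [18, -3.7, -4.5, 0, 0, -0.08],
  [21.5, -4.5, -4.5, 0, 0, -0.09],
  [25, -5.2, -4.5, 0, 0, -0.1],
  [28.5, -5.9, -4.5, 0, 0, -0.12],
])

```text
clock: 26.15
eef_pos: [534.1, -3.5, 115.5]
eef_rot: [-3.141, -0.001, 1.536]
wrist_force: [1.1, -0.4, -1.9]
finger_gap: 51.7
```

servo_tool([
  [3.5, -0.4, 0, 0, 0, -0.01],
  [7, -0.8, 0, 0, 0, -0.03],
  [10.5, -1.1, 0, 0, 0, -0.04],
  [14, -1.5, 0, 0, 0, -0.06],
  [17.5, -1.9, 0, 0, 0, -0.07],
  [21, -2.2, 0, 0, 0, -0.08],
  [24, -2.5, 0, 0, 0, -0.1],
  [26.5, -2.8, 0, 0, 0, -0.11],
  [28.5, -3, 0, 0, 0, -0.12],
  [29.5, -3.1, 0, 0, 0, -0.12],
])

```text
clock: 26.98
eef_pos: [513.3, 292.8, 115.6]
eef_rot: [-3.141, -0.001, 1.658]
wrist_force: [-0.5, -0.4, -1.5]
finger_gap: 51.7
```

```bash
python3 pl.py 519.2 299.4 40 1.655
```

```text
t 26.98 at [513.3 292.8 115.6] [-3.141e+00 -1.000e-03  1.658e+00] j [0.46 0.47 1.5  0.   1.17 0.37] F [-0.5 -0.4 -1.5] gap 51.7
shift [0.6  0.66 7.56] rv [-0.001 -0.001  0.003]
```

servo_tool([
  [0.3, 0.3, 0, 0, 0, 0.003],
  [0.4, 0.5, 0.7, 0, 0, 0.003],
  [0.4, 0.6, 2, 0, 0, 0.003],
  [0.4, 0.6, 3.8, 0, 0, 0.003],
  [0.4, 0.6, 5.5, 0, 0, 0.003],
  [0.4, 0.6, 7, 0, 0, 0.003],
  [0.4, 0.6, 7.5, 0, 0, 0.003],
  [0.4, 0.6, 7.5, 0, 0, 0.003],
  [0.4, 0.6, 7.5, 0, 0, 0.003],
  [0.4, 0.6, 7.5, 0, 0, 0.003],
])

```text
clock: 27.82
eef_pos: [520.2, 294.9, 41.3]
eef_rot: [3.141, -0.001, 1.652]
wrist_force: [0.4, 0.5, -1.3]
finger_gap: 51.4
```

```bash
python3 pl.py 519.2 299.4 6 1.655;python3 - <<'E'
from h import *
from cell import camera
for n in("side","top"): cv2.imwrite(f"pics/{n}13.png",camera(n)["pixels"][:,:,::-1])
crop("pics/side13.png",230,130,310,195,9,"pics/s.png")
E
```

```text
t 27.82 at [520.2 294.9  41.3] [ 3.141e+00 -1.000e-03  1.652e+00] j [0.45 0.58 1.53 0.   1.03 0.37] F [ 0.4  0.5 -1.3] gap 51.4
shift [ 0.45 -0.07  3.53] rv [ 0.    -0.001 -0.003]
```

View pics/s.png

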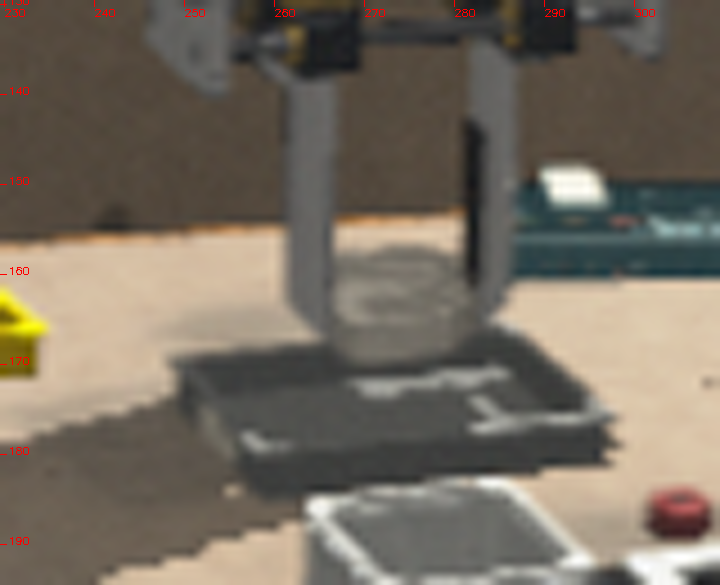

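servo_tool([
  [0.2, 0, 0.3, 0, 0, 0],
  [0.45, 0, 0.8, 0, 0, 0],
  [0.45, 0, 1.5, 0, 0, 0],
  [0.45, 0, 2.2, 0, 0, 0],
  [0.45, 0, 2.8, 0, 0, 0],
  [0.45, 0, 3.2, 0, 0, 0],
  [0.45, 0, 3.4, 0, 0, 0],
  [0.45, 0, 3.45, 0, 0, 0],
  [0.45, 0, 3.45, 0, 0, 0],
  [0.45, 0, 3.45, 0, 0, 0],
])

```text
clock: 28.75
eef_pos: [519.5, 299.7, 6.2]
eef_rot: [-3.141, -0.001, 1.653]
wrist_force: [-0.8, -0.8, -1.3]
finger_gap: 51.3
```

servo_tool([
  [0, 0, 0.02, 0, 0, 0],
  [0, 0, 0.04, 0, 0, 0],
  [0, 0, 0.06, 0, 0, 0],
  [0, 0, 0.08, 0, 0, 0],
  [0, 0, 0.1, 0, 0, 0],
  [0, 0, 0.1, 0, 0, 0],
  [0, 0, 0.1, 0, 0, 0],
  [0, 0, 0.1, 0, 0, 0],
  [0, 0, 0.1, 0, 0, 0],
  [0, 0, 0.1, 0, 0, 0],
])

```text
clock: 29.58
eef_pos: [519.3, 299.6, 5.0]
eef_rot: [-3.141, -0.001, 1.653]
wrist_force: [-0.9, 0.3, 0.0]
finger_gap: 51.7
```

servo_tool([
  [0, 0, 0.02, 0, 0, 0],
  [0, 0, 0.04, 0, 0, 0],
  [0, 0, 0.05, 0, 0, 0],
  [0, 0, 0.05, 0, 0, 0],
  [0, 0, 0.05, 0, 0, 0],
  [0, 0, 0.05, 0, 0, 0],
  [0, 0, 0.05, 0, 0, 0],
  [0, 0, 0.05, 0, 0, 0],
  [0, 0, 0.05, 0, 0, 0],
  [0, 0, 0.05, 0, 0, 0],
])

```text
clock: 30.42
eef_pos: [519.3, 299.6, 5.0]
eef_rot: [-3.141, -0.001, 1.653]
wrist_force: [-3.2, -1.0, 6.5]
finger_gap: 51.7
```

Contact is made. I'll open to 75 mm and rise.

servo_tool([
  [0, 0, 0, 0, 0, 0],
  [0, 0, 0, 0, 0, 0],
  [0, 0, 0, 0, 0, 0],
  [0, 0, 0, 0, 0, 0],
  [0, 0, 0, 0, 0, 0],
  [0, 0, -0.5, 0, 0, 0],
  [0, 0, -2, 0, 0, 0],
  [0, 0, -4.5, 0, 0, 0],
  [0, 0, -7.5, 0, 0, 0],
  [0, 0, -10.5, 0, 0, 0],
], gripper=7.5)

```text
clock: 31.25
eef_pos: [519.1, 299.3, 110.8]
eef_rot: [-3.14, -0.001, 1.653]
wrist_force: [0.3, 0.4, -0.4]
finger_gap: 74.6
```

```bash
python3 pl.py 549 -94 110 1.37;python3 - <<'E'
from h import *
from cell import camera
for n in("side","top"): cv2.imwrite(f"pics/{n}14.png",camera(n)["pixels"][:,:,::-1])
crop("pics/side14.png",230,130,310,195,9,"pics/t.png")
crop("pics/side14.png",298,212,365,250,11,"pics/u.png")
crop("pics/top14.png",302,145,358,210,9,"pics/v.png")
E
```

```text
t 31.25 at [519.1 299.3 110.8] [-3.140e+00 -1.000e-03  1.653e+00] j [0.46 0.5  1.47 0.   1.17 0.38] F [ 0.3  0.4 -0.4] gap 74.6
shift [-39.45  -0.24   0.05] rv [-0.002 -0.     0.283]
```

View pics/t.png

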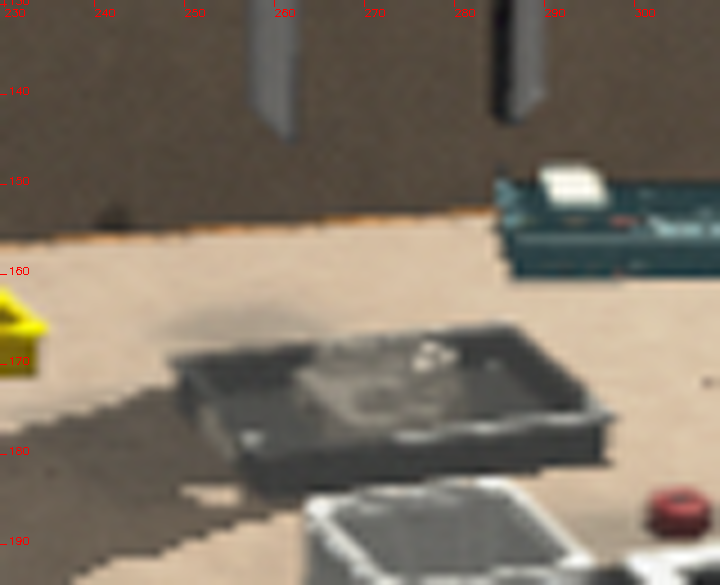

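View pics/u.png

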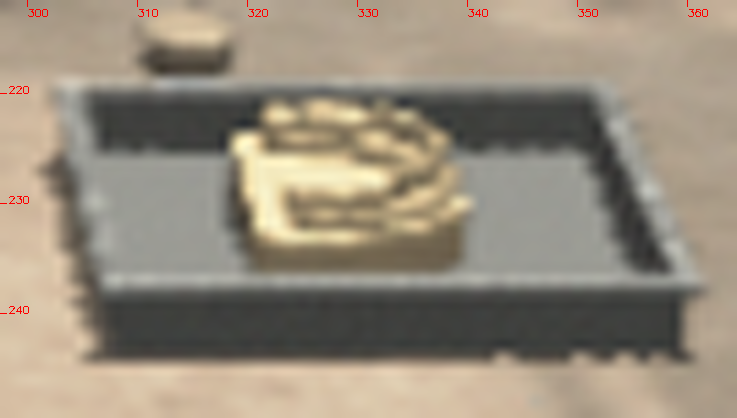

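View pics/v.png

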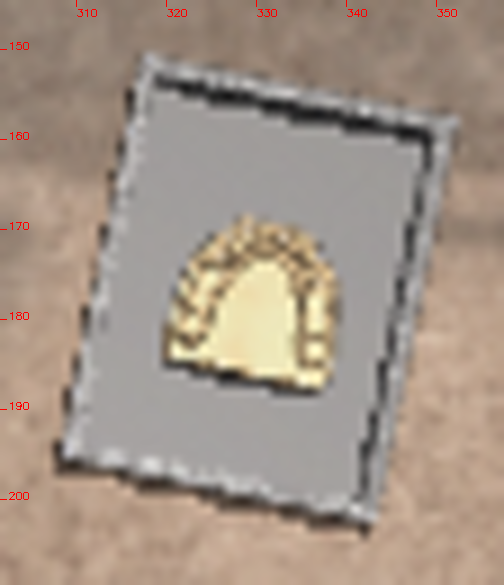

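```bash
python3 - <<'E'
from fit import *
bk=np.array([ray("top",p,17) for p in c2p([(162,361),(325,390)],9,302,145)]); print("back top",np.round(bk,1), bk.mean(0)[:2])
d=bk[0]-bk[1]; print("yaw",-np.arctan2(d[0],d[1]),np.hypot(d[0],d[1]))
bs=np.array([ray("side",p,17) for p in c2p([(232,145),(255,240)],11,298,212)]); print("back side",np.round(bs,1))
print("front near side",ray("side",c2p([(462,232)],11,298,212)[0],17))
for cx,cy,yaw in[(552,-94,-.18),(550,-94,-.2)]:
  for cam,o,s in(("top",(302,145),9),("side",(298,212),11)):
    print(cam,[(np.round((proj(cam,(cx+np.cos(yaw)*a-np.sin(yaw)*b,cy+np.sin(yaw)*a+np.cos(yaw)*b,z))-o+.5)*s)).astype(int).tolist() for a,b,z in [(-24,24.5,17),(-24,-24.5,17),(24,0,17),(24,-10,17),(0,-26.5,17),(0,26.5,17)]])
E
```

```text
back top [[ 532.9  -65.    17. ]
 [ 523.2 -115.1   17. ]] [528.05847625 -90.03726246]
yaw -0.19260923595011792 51.020304904417216
back side [[ 532.2  -69.6   17. ]
 [ 520.9 -113.8   17. ]]
front near side [ 566.41951465 -120.69290075   17.        ]
top [[164, 362], [321, 388], [266, 224], [298, 229], [339, 313], [170, 285]]
side [[228, 137], [268, 238], [461, 182], [471, 202], [379, 240], [331, 130]]
top [[163, 366], [319, 395], [268, 230], [300, 236], [339, 321], [170, 290]]
side [[222, 137], [257, 238], [453, 184], [462, 204], [368, 241], [326, 131]]
```

servo_tool([
  [-3, 0, -0.4, 0, 0, 0.02],
  [-7, 0, -0.4, 0, 0, 0.05],
  [-11, 0, -0.4, 0, 0, 0.08],
  [-15, 0, -0.4, 0, 0, 0.11],
  [-19, 0, -0.4, 0, 0, 0.14],
  [-23, 0, -0.4, 0, 0, 0.17],
  [-27, 0, -0.4, 0, 0, 0.2],
  [-31, 0, -0.4, 0, 0, 0.23],
  [-35, 0, -0.4, 0, 0, 0.26],
  [-39, 0, -0.4, 0, 0, 0.28],
], gripper=7.2, grip_force=15)

```text
clock: 32.18
eef_pos: [551.0, -91.1, 112.9]
eef_rot: [-3.14, -0.001, 1.371]
wrist_force: [0.8, 0.5, -0.9]
finger_gap: 72.4
```

servo_tool([
  [-0.6, 0.1, 0.5, 0, 0, 0],
  [-0.6, 0.1, 1.5, 0, 0, 0],
  [-0.6, 0.1, 3, 0, 0, 0],
  [-0.6, 0.1, 4.5, 0, 0, 0],
  [-0.6, 0.1, 5.5, 0, 0, 0],
  [-0.6, 0.1, 5.5, 0, 0, 0],
  [-0.6, 0.1, 5.5, 0, 0, 0],
  [-0.6, 0.1, 5.5, 0, 0, 0],
  [-0.6, 0.1, 5.5, 0, 0, 0],
  [-0.6, 0.1, 5.5, 0, 0, 0],
])

```text
clock: 33.02
eef_pos: [551.5, -95.1, 58.8]
eef_rot: [3.142, -0.001, 1.373]
wrist_force: [-0.2, -0.1, 0.2]
finger_gap: 71.9
```

```bash
python3 pl.py 551 -95 5.5 1.371;python3 - <<'E'
from h import *
from cell import camera
for n in("side","top"): cv2.imwrite(f"pics/{n}15.png",camera(n)["pixels"][:,:,::-1])
crop("pics/side15.png",285,170,375,250,7,"pics/w.png")
E
```

```text
t 33.02 at [551.5 -95.1  58.8] [ 3.142e+00 -1.000e-03  1.373e+00] j [-0.24  0.48  1.63  0.    1.02 -0.04] F [-0.2 -0.1  0.2] gap 71.9
shift [ 0.   -0.05  5.33] rv [ 0.    -0.001  0.002]
```

View pics/w.png

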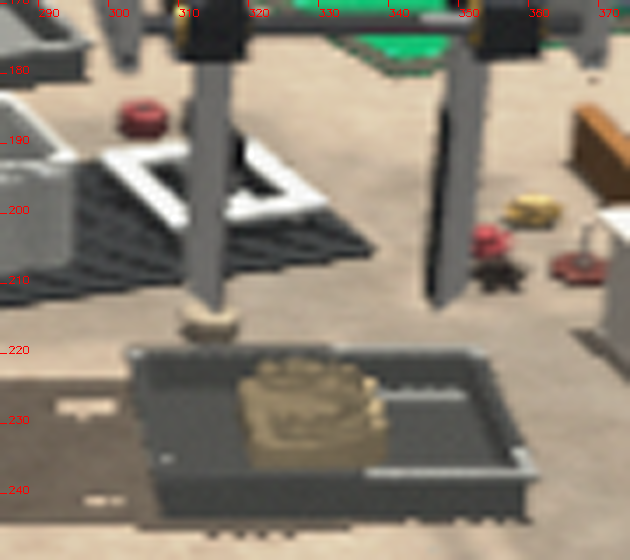

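servo_tool([
  [0, 0, 0.5, 0, 0, 0],
  [0, 0, 1.5, 0, 0, 0],
  [0, 0, 2.8, 0, 0, 0],
  [0, 0, 4, 0, 0, 0],
  [0, 0, 4.8, 0, 0, 0],
  [0, 0, 5.2, 0, 0, 0],
  [0, 0, 5.3, 0, 0, 0],
  [0, 0, 5.3, 0, 0, 0],
  [0, 0, 5.3, 0, 0, 0],
  [0, 0, 5.3, 0, 0, 0],
])

```text
clock: 33.95
eef_pos: [551.4, -95.2, 5.6]
eef_rot: [-3.141, -0.001, 1.373]
wrist_force: [-0.1, 0.1, 0.5]
finger_gap: 72.1
```

servo_tool([
  [0, 0, 0, 0, 0, 0],
  [0, 0, 0, 0, 0, 0],
  [0, 0, 0, 0, 0, 0],
  [0, 0, 0, 0, 0, 0],
  [0, 0, 0, 0, 0, 0],
  [0, 0, 0, 0, 0, 0],
  [0, 0, 0, 0, 0, 0],
  [0, 0, 0, 0, 0, 0],
  [0, 0, 0, 0, 0, 0],
  [0, 0, 0, 0, 0, 0],
], gripper=4.1)

```text
clock: 34.78
eef_pos: [551.1, -95.2, 5.2]
eef_rot: [-3.141, -0.001, 1.373]
wrist_force: [-0.6, 0.0, 3.3]
finger_gap: 47.4
```

```bash
python3 pl.py 551 -95 5.5 1.371;python3 - <<'E'
from h import *
from cell import camera
for n in("side","top"): cv2.imwrite(f"pics/{n}16.png",camera(n)["pixels"][:,:,::-1])
crop("pics/side16.png",285,170,375,250,7,"pics/x.png")
E
```

```text
t 34.78 at [551.1 -95.2   5.2] [-3.141e+00 -1.000e-03  1.373e+00] j [-0.24  0.56  1.66  0.    0.92 -0.04] F [-0.6  0.   3.3] gap 47.4
shift [ 0.02 -0.02 -0.03] rv [-0.001 -0.001  0.002]
```

View pics/x.png

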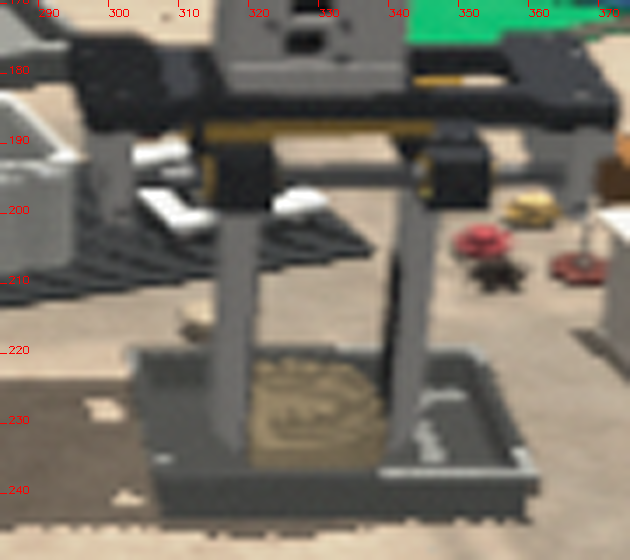

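servo_tool([
  [0, 0, 0, 0, 0, 0],
  [0, 0, 0, 0, 0, 0],
  [0, 0, -0.1, 0, 0, 0],
  [0, 0, -0.3, 0, 0, 0],
  [0, 0, -0.8, 0, 0, 0],
  [0, 0, -1.6, 0, 0, 0],
  [0, 0, -2.8, 0, 0, 0],
  [0, 0, -4.5, 0, 0, 0],
  [0, 0, -6.2, 0, 0, 0],
  [0, 0, -8, 0, 0, 0],
], grip_force=22)

```text
clock: 35.72
eef_pos: [551.2, -95.2, 86.9]
eef_rot: [-3.141, -0.001, 1.373]
wrist_force: [-0.4, 0.7, -2.1]
finger_gap: 47.2
```

```bash
python3 pl.py 549.3 -296 80 1.421;python3 - <<'E'
from h import *
from cell import camera
for n in("side","top"): cv2.imwrite(f"pics/{n}17.png",camera(n)["pixels"][:,:,::-1])
crop("pics/side17.png",285,150,375,250,6,"pics/y.png")
E
```

```text
t 35.72 at [551.2 -95.2  86.9] [-3.141e+00 -1.000e-03  1.373e+00] j [-0.24  0.44  1.62  0.    1.08 -0.04] F [-0.4  0.7 -2.1] gap 47.2
shift [-19.72   3.77   0.68] rv [-0.001 -0.001 -0.048]
```

View pics/y.png

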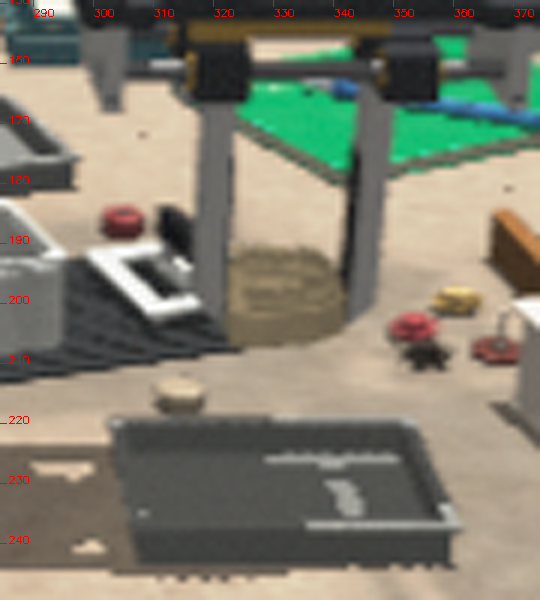

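servo_tool([
  [-0.8, 0.15, 0, 0, 0, -0.01],
  [-2.5, 0.5, 0, 0, 0, -0.02],
  [-5, 1, 0, 0, 0, -0.03],
  [-8, 1.5, 0, 0, 0, -0.04],
  [-11, 2.1, 0, 0, 0, -0.048],
  [-14, 2.7, 0, 0, 0, -0.048],
  [-16.7, 3.2, 0, 0, 0, -0.048],
  [-18.7, 3.6, 0, 0, 0, -0.048],
  [-19.5, 3.75, 0, 0, 0, -0.048],
  [-19.7, 3.77, 0, 0, 0, -0.048],
])

```text
clock: 36.65
eef_pos: [548.5, -297.1, 83.6]
eef_rot: [-3.139, -0.001, 1.419]
wrist_force: [0.3, 0.6, -0.6]
finger_gap: 47.2
```

servo_tool([
  [0, 0, 0.5, 0, 0, 0],
  [0, 0, 1.2, 0, 0, 0],
  [0, 0, 2.2, 0, 0, 0],
  [0, 0, 3.2, 0, 0, 0],
  [0, 0, 4.2, 0, 0, 0],
  [0, 0, 4.8, 0, 0, 0],
  [0, 0, 5, 0, 0, 0],
  [0, 0, 5, 0, 0, 0],
  [0, 0, 5, 0, 0, 0],
  [0, 0, 5, 0, 0, 0],
])

```text
clock: 37.48
eef_pos: [549.6, -295.9, 35.4]
eef_rot: [-3.141, -0.0, 1.421]
wrist_force: [0.2, 1.0, -1.6]
finger_gap: 47.3
```

```bash
python3 pl.py 549.3 -296 21 1.421;python3 - <<'E'
from h import *
from cell import camera
for n in("side","top"): cv2.imwrite(f"pics/{n}18.png",camera(n)["pixels"][:,:,::-1])
crop("pics/side18.png",325,220,400,295,8,"pics/z.png")
E
```

```text
t 37.48 at [ 549.6 -295.9   35.4] [-3.141 -0.     1.421] j [-0.55  0.64  1.44  0.    1.06 -0.4 ] F [ 0.2  1.  -1.6] gap 47.3
shift [-0.01 -0.02  1.44] rv [-0. -0. -0.]
```

View pics/z.png

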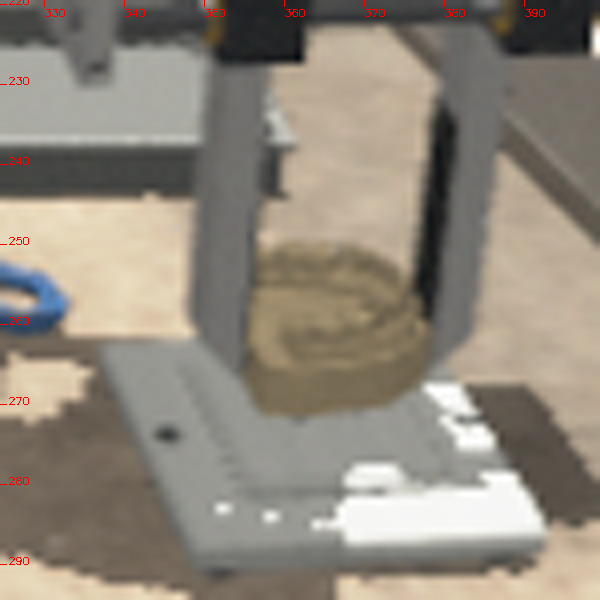

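servo_tool([
  [0, 0, 0.3, 0, 0, 0],
  [0, 0, 0.6, 0, 0, 0],
  [0, 0, 0.9, 0, 0, 0],
  [0, 0, 1.1, 0, 0, 0],
  [0, 0, 1.25, 0, 0, 0],
  [0, 0, 1.35, 0, 0, 0],
  [0, 0, 1.4, 0, 0, 0],
  [0, 0, 1.43, 0, 0, 0],
  [0, 0, 1.45, 0, 0, 0],
  [0, 0, 1.45, 0, 0, 0],
])

```text
clock: 38.42
eef_pos: [549.3, -295.8, 20.5]
eef_rot: [-3.141, -0.001, 1.421]
wrist_force: [0.8, 0.4, -0.9]
finger_gap: 47.5
```

servo_tool([
  [0, 0, 0.02, 0, 0, 0],
  [0, 0, 0.04, 0, 0, 0],
  [0, 0, 0.06, 0, 0, 0],
  [0, 0, 0.08, 0, 0, 0],
  [0, 0, 0.08, 0, 0, 0],
  [0, 0, 0.08, 0, 0, 0],
  [0, 0, 0.08, 0, 0, 0],
  [0, 0, 0.08, 0, 0, 0],
  [0, 0, 0.08, 0, 0, 0],
  [0, 0, 0.08, 0, 0, 0],
])

```text
clock: 39.25
eef_pos: [549.4, -295.8, 20.2]
eef_rot: [-3.141, -0.001, 1.421]
wrist_force: [-3.1, 1.2, 5.3]
finger_gap: 47.3
```

Contact. I'll release by opening to 75 mm, rise, and move aside toward the mat to look.

servo_tool([
  [0, 0, 0, 0, 0, 0],
  [0, 0, 0, 0, 0, 0],
  [0, 0, 0, 0, 0, 0],
  [0, 0, 0, 0, 0, 0],
  [0, 0, 0, 0, 0, 0],
  [0, 0, -0.5, 0, 0, 0],
  [0, 0, -2, 0, 0, 0],
  [0, 0, -4.5, 0, 0, 0],
  [0, 0, -7.5, 0, 0, 0],
  [0, 0, -10, 0, 0, 0],
], gripper=7.5)

```text
clock: 40.08
eef_pos: [549.4, -295.9, 121.7]
eef_rot: [-3.141, -0.0, 1.421]
wrist_force: [0.3, -0.9, 1.0]
finger_gap: 75.2
```

servo_tool([
  [3, -0.6, 0, 0, 0, -0.02],
  [7, -1.5, 0, 0, 0, -0.05],
  [11, -2.5, 0, 0, 0, -0.08],
  [15, -3.6, 0, 0, 0, -0.1],
  [19, -4.8, 0, 0, 0, -0.12],
  [23, -6.2, 0, 0, 0, -0.14],
  [27, -7.6, 0, 0, 0, -0.17],
  [30.5, -9, 0, 0, 0, -0.2],
  [34, -10.3, 0, 0, 0, -0.22],
  [38, -12, 0, 0, 0, -0.24],
], gripper=9.4)

```text
clock: 40.92
eef_pos: [487.5, 97.5, 120.6]
eef_rot: [3.142, -0.001, 1.661]
wrist_force: [1.0, 1.0, 0.1]
finger_gap: 93.7
```

```bash
python3 pl.py 480.5 100.1 110 1.662;python3 - <<'E'
from h import *
from cell import camera
for n in("side","top"): cv2.imwrite(f"pics/{n}19.png",camera(n)["pixels"][:,:,::-1])
crop("pics/side19.png",330,240,395,295,10,"pics/aa.png")
crop("pics/top19.png",375,150,430,205,10,"pics/ab.png")
E
```

```text
t 40.92 at [487.5  97.5 120.6] [ 3.142e+00 -1.000e-03  1.661e+00] j [0.12 0.27 1.76 0.   1.1  0.03] F [1.  1.  0.1] gap 93.7
shift [ 0.32 -0.68  1.06] rv [ 0.    -0.001 -0.001]
```

View pics/aa.png

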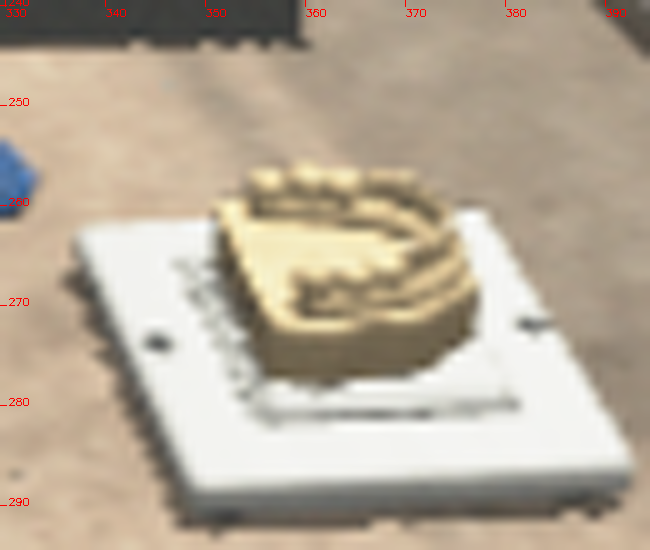

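View pics/ab.png

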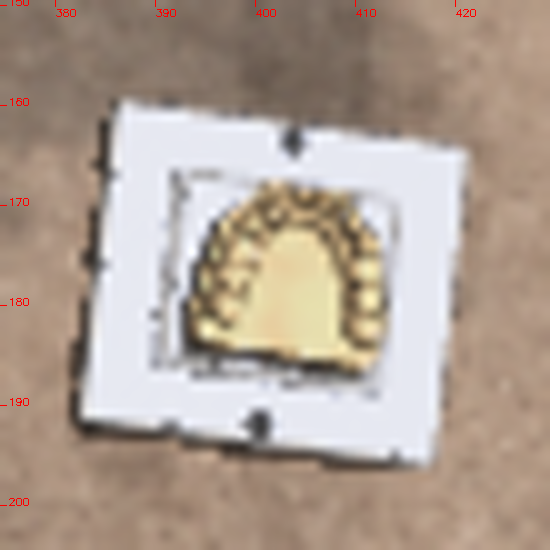

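```bash
python3 - <<'E'
from fit import *
import cv2
def ov(cam,src,o,s,out,c=(549.3,-296,-.15),k=(549.3,-296,-.15)):
    im=cv2.imread(src)[o[1]:o[1]+55,o[0]:o[0]+65]; im=cv2.resize(im,None,fx=s,fy=s,interpolation=cv2.INTER_CUBIC)
    def poly(c,a,b,z,col):
        P=[]
        for x,y in((a,b),(a,-b),(-a,-b),(-a,b)):
            P.append((proj(cam,(c[0]+np.cos(c[2])*x-np.sin(c[2])*y,c[1]+np.sin(c[2])*x+np.cos(c[2])*y,z))-o+.5)*s)
        cv2.polylines(im,[np.int32(P)],True,col,1)
    poly(c,46,50,13,(0,0,255)); poly(c,28,31.5,13,(0,200,0)); poly(c,25,28.5,18,(0,255,0)); poly(k,24,26.5,32,(255,0,0)); poly(k,24,26.5,18,(255,0,255))
    cv2.imwrite(out,im)
ov("top","pics/top19.png",(370,150),12,"pics/ac.png"); ov("side","pics/side19.png",(332,240),12,"pics/ad.png")
E
```

```text
(no output)
```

View pics/ac.png

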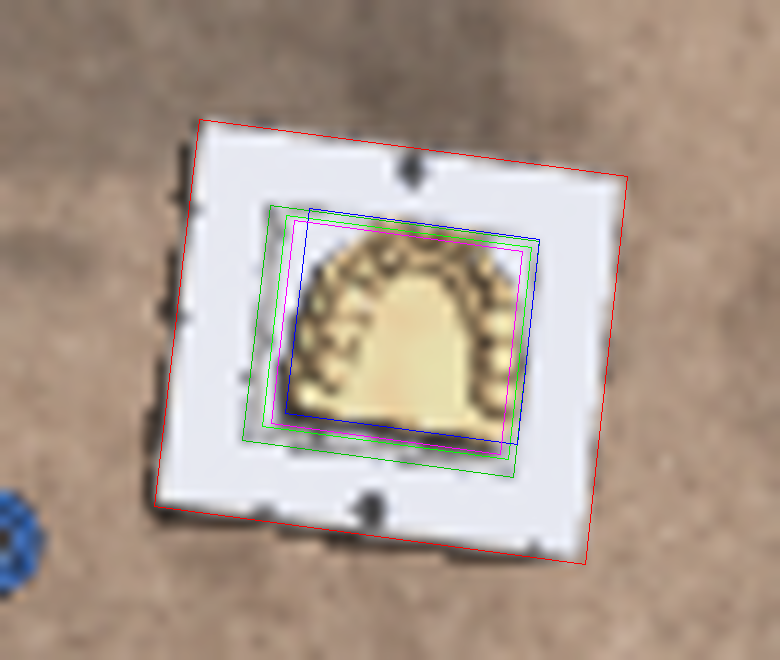

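View pics/ad.png

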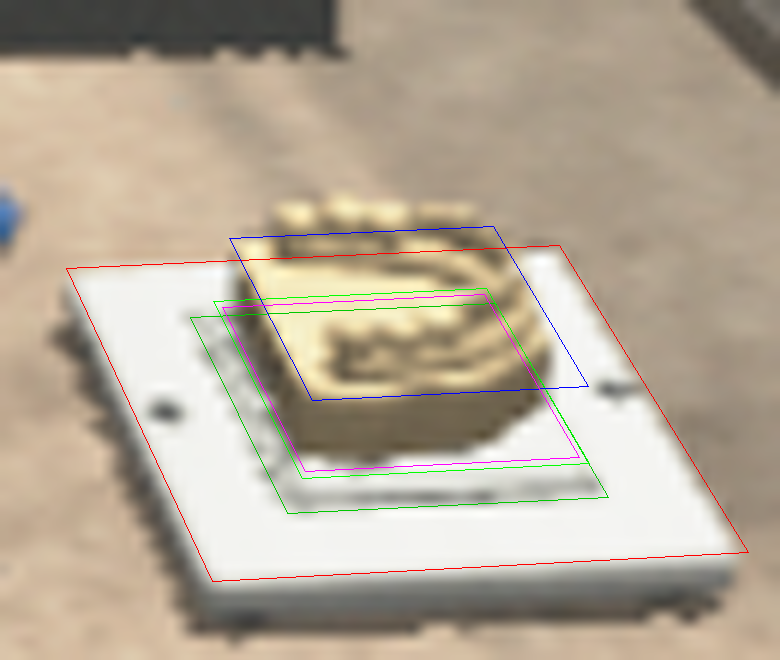

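```bash
python3 - <<'E'
from fit import *
import cv2
im=cv2.imread("pics/top19.png").astype(float)
b,g,r=im[...,0],im[...,1],im[...,2]
# bottom (back) edge of the cast: per column subpixel fall of brightness r going down
pts=[]
for x in range(394,411):
    col=r[178:196,x]; d=np.diff(col); k=np.argmin(d[:10]); w=-d[max(k-1,0):k+2]; w=np.clip(w,0,None); pts.append((x,178+.5+np.sum(np.arange(max(k-1,0),max(k-1,0)+len(w))*w)/w.sum()))
pts=np.array(pts); print(np.round(pts[:,1],1))
W=np.array([ray("top",p,32)[:2] for p in pts]); c=np.polyfit(W[:,1],W[:,0],1); res=W[:,0]-np.polyval(c,W[:,1]); m=abs(res)<1.2; c=np.polyfit(W[m,1],W[m,0],1); print("cast back slope yaw",-np.arctan(c[0]),"x at y=-296",np.polyval(c,-292))
pts=[]
for x in range(390,416):
    col=b[155:172,x]; d=np.diff(col); k=np.argmax(d[:8]); w=np.clip(d[max(k-1,0):k+2],0,None); pts.append((x,155+.5+np.sum(np.arange(max(k-1,0),max(k-1,0)+len(w))*w)/w.sum()))
pts=np.array(pts); W=np.array([ray("top",p,13)[:2] for p in pts]); c=np.polyfit(W[:,1],W[:,0],1);res=W[:,0]-np.polyval(c,W[:,1]); m=abs(res)<1.5; c=np.polyfit(W[m,1],W[m,0],1); print("base top edge yaw",-np.arctan(c[0]), "x",np.polyval(c,-303), m.sum())
E
```

```text
[180.5 183.4 183.6 181.3 184.4 184.4 184.4 184.4 184.4 185.  185.1 185.4
 185.4 185.4 185.4 185.9 186.1]
cast back slope yaw -0.19604884754617502 x at y=-296 526.7341127581818
base top edge yaw -0.1486101657874834 x 594.3659122035682 26
```

The waiting cast stands on the plinth, centred within about 1.5 mm and square within about 1°. Next I'll fetch the ring.

servo_tool([
  [0.2, -0.5, 0, 0, 0, -0.001],
  [0.3, -0.65, 0, 0, 0, -0.001],
  [0.3, -0.65, 0, 0, 0, -0.001],
  [0.3, -0.65, 0, 0, 0, -0.001],
  [0.3, -0.65, 0, 0, 0, -0.001],
  [0.3, -0.65, 0, 0, 0, -0.001],
  [0.3, -0.65, 0, 0, 0, -0.001],
  [0.3, -0.65, 0, 0, 0, -0.001],
  [0.3, -0.65, 0, 0, 0, -0.001],
  [0.3, -0.65, 0, 0, 0, -0.001],
])

```text
clock: 41.85
eef_pos: [481.2, 98.5, 120.0]
eef_rot: [-3.141, -0.001, 1.662]
wrist_force: [0.0, 0.5, -0.9]
finger_gap: 94.1
```

```bash
python3 pl.py 480.5 100.1 17 1.662
```

```text
t 41.85 at [481.2  98.5 120. ] [-3.141e+00 -1.000e-03  1.662e+00] j [0.13 0.26 1.78 0.   1.1  0.04] F [ 0.   0.5 -0.9] gap 94.1
shift [ 0.16 -0.05 10.3 ] rv [-0.001 -0.001 -0.   ]
```

servo_tool([
  [0.1, -0.05, 1, 0, 0, 0],
  [0.16, -0.05, 3, 0, 0, 0],
  [0.16, -0.05, 5, 0, 0, 0],
  [0.16, -0.05, 7, 0, 0, 0],
  [0.16, -0.05, 8.8, 0, 0, 0],
  [0.16, -0.05, 9.8, 0, 0, 0],
  [0.16, -0.05, 10.2, 0, 0, 0],
  [0.16, -0.05, 10.3, 0, 0, 0],
  [0.16, -0.05, 10.3, 0, 0, 0],
  [0.16, -0.05, 10.3, 0, 0, 0],
])

```text
clock: 42.68
eef_pos: [481.0, 100.2, 17.8]
eef_rot: [3.141, -0.001, 1.662]
wrist_force: [-0.7, -0.6, 0.8]
finger_gap: 94.0
```

servo_tool([
  [0, 0, 0, 0, 0, 0],
  [0, 0, 0, 0, 0, 0],
  [0, 0, 0, 0, 0, 0],
  [0, 0, 0, 0, 0, 0],
  [0, 0, 0, 0, 0, 0],
  [0, 0, 0, 0, 0, 0],
  [0, 0, 0, 0, 0, 0],
  [0, 0, 0, 0, 0, 0],
  [0, 0, 0, 0, 0, 0],
  [0, 0, 0, 0, 0, 0],
], gripper=6, grip_force=20)

```text
clock: 43.52
eef_pos: [480.6, 100.1, 17.2]
eef_rot: [-3.141, -0.001, 1.662]
wrist_force: [-1.6, 0.1, 5.0]
finger_gap: 66.8
```

```bash
python3 pl.py 480.5 100.1 17 1.662
```

```text
t 43.52 at [480.6 100.1  17.2] [-3.141e+00 -1.000e-03  1.662e+00] j [0.13 0.42 1.85 0.   0.87 0.04] F [-1.6  0.1  5. ] gap 66.8
shift [-0.   -0.01  0.02] rv [-0.001 -0.001 -0.   ]
```

servo_tool([
  [0, 0, -0.2, 0, 0, 0],
  [0, 0, -0.6, 0, 0, 0],
  [0, 0, -1.4, 0, 0, 0],
  [0, 0, -2.6, 0, 0, 0],
  [0, 0, -4.2, 0, 0, 0],
  [0, 0, -6, 0, 0, 0],
  [0, 0, -7.8, 0, 0, 0],
  [0, 0, -9.2, 0, 0, 0],
  [0, 0, -10, 0, 0, 0],
  [0, 0, -10, 0, 0, 0],
])

```text
clock: 44.35
eef_pos: [481.3, 100.1, 118.8]
eef_rot: [3.14, -0.001, 1.662]
wrist_force: [0.3, 0.4, -2.2]
finger_gap: 66.8
```

```bash
python3 pl.py 549.4 -296.4 117 1.428
```

```text
t 44.35 at [481.3 100.1 118.8] [ 3.140e+00 -1.000e-03  1.662e+00] j [0.13 0.26 1.78 0.   1.09 0.04] F [ 0.3  0.4 -2.2] gap 66.8
shift [-40.11   3.18   0.15] rv [ 0.002 -0.001  0.234]
```

servo_tool([
  [-1, 0.1, 0, 0, 0, 0.01],
  [-3, 0.2, 0, 0, 0, 0.03],
  [-6, 0.5, 0, 0, 0, 0.05],
  [-9.5, 0.7, 0, 0, 0, 0.07],
  [-13, 1, 0, 0, 0, 0.09],
  [-16.5, 1.3, 0, 0, 0, 0.11],
  [-20, 1.6, 0, 0, 0, 0.13],
  [-23.5, 1.9, 0, 0, 0, 0.15],
  [-27, 2.1, 0, 0, 0, 0.17],
  [-30, 2.4, 0, 0, 0, 0.19],
])

```text
clock: 45.18
eef_pos: [530.8, -199.3, 115.3]
eef_rot: [-3.138, -0.001, 1.469]
wrist_force: [0.8, 1.1, -2.0]
finger_gap: 66.8
```

servo_tool([
  [-3, -0.4, 0, 0, 0, 0.02],
  [-6, -0.8, 0, 0, 0, 0.03],
  [-8.5, -1.0, 0, 0, 0, 0.044],
  [-9.9, -1.1, 0, 0, 0, 0.044],
  [-10.2, -1.15, 0, 0, 0, 0.044],
  [-10.2, -1.15, 0, 0, 0, 0.044],
  [-10.2, -1.15, 0, 0, 0, 0.044],
  [-10.2, -1.15, 0, 0, 0, 0.044],
  [-10.2, -1.15, 0, 0, 0, 0.044],
  [-10.2, -1.15, 0, 0, 0, 0.044],
])

```text
clock: 46.02
eef_pos: [510.5, -296.1, 116.8]
eef_rot: [-3.141, -0.001, 1.429]
wrist_force: [0.3, 0.1, -1.9]
finger_gap: 66.9
```

```bash
python3 pl.py 549.4 -296.4 70 1.428
```

```text
t 46.02 at [ 510.5 -296.1  116.8] [-3.141e+00 -1.000e-03  1.429e+00] j [-0.59  0.47  1.5   0.    1.17 -0.45] F [ 0.3  0.1 -1.9] gap 66.9
shift [0.51 3.86 4.67] rv [-0.001 -0.001  0.001]
```

servo_tool([
  [0.2, 1.2, 0, 0, 0, 0],
  [0.4, 2.8, 0, 0, 0, 0],
  [0.51, 3.7, 0, 0, 0, 0],
  [0.51, 3.86, 0.6, 0, 0, 0],
  [0.51, 3.86, 2, 0, 0, 0],
  [0.51, 3.86, 3.5, 0, 0, 0],
  [0.51, 3.86, 4.5, 0, 0, 0],
  [0.51, 3.86, 4.6, 0, 0, 0],
  [0.51, 3.86, 4.6, 0, 0, 0],
  [0.51, 3.86, 4.6, 0, 0, 0],
])

```text
clock: 46.85
eef_pos: [549.3, -297.5, 71.3]
eef_rot: [-3.141, -0.0, 1.428]
wrist_force: [0.0, -0.2, -1.5]
finger_gap: 66.7
```

```bash
python3 pl.py 549.4 -296.4 26.5 1.428;python3 - <<'E'
from h import *
from cell import camera
for n in("side","top"): cv2.imwrite(f"pics/{n}20.png",camera(n)["pixels"][:,:,::-1])
crop("pics/side20.png",325,210,400,295,7,"pics/ae.png")
E
```

```text
t 46.85 at [ 549.3 -297.5   71.3] [-3.141 -0.     1.428] j [-0.56  0.6   1.42  0.    1.12 -0.41] F [ 0.  -0.2 -1.5] gap 66.7
shift [ 0.11 -0.    4.48] rv [-0. -0. -0.]
```

View pics/ae.png

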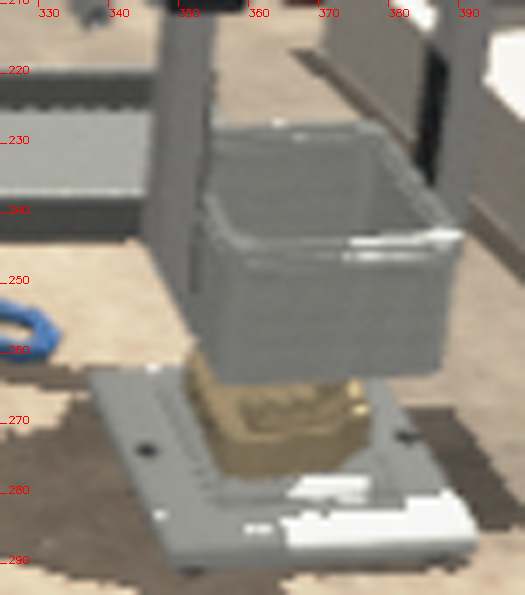

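servo_tool([
  [0.1, 0, 0.2, 0, 0, 0],
  [0.1, 0, 0.5, 0, 0, 0],
  [0.1, 0, 0.9, 0, 0, 0],
  [0.1, 0, 1.4, 0, 0, 0],
  [0.1, 0, 1.9, 0, 0, 0],
  [0.1, 0, 2.4, 0, 0, 0],
  [0.1, 0, 2.9, 0, 0, 0],
  [0.1, 0, 3.4, 0, 0, 0],
  [0.1, 0, 3.7, 0, 0, 0],
  [0.1, 0, 3.8, 0, 0, 0],
])

```text
clock: 47.78
eef_pos: [549.0, -296.2, 31.9]
eef_rot: [-3.14, -0.001, 1.428]
wrist_force: [-0.6, -0.6, -1.9]
finger_gap: 66.5
```

```bash
python3 pl.py 549.4 -296.4 26.5 1.428
```

```text
t 47.78 at [ 549.  -296.2   31.9] [-3.140e+00 -1.000e-03  1.428e+00] j [-0.55  0.65  1.44  0.    1.05 -0.41] F [-0.6 -0.6 -1.9] gap 66.5
shift [-0.02  0.05  0.54] rv [-0.002 -0.001 -0.   ]
```

servo_tool([
  [0, 0.03, 0.1, 0, 0, 0],
  [0, 0.03, 0.2, 0, 0, 0],
  [0, 0.03, 0.25, 0, 0, 0],
  [0, 0.03, 0.3, 0, 0, 0],
  [0, 0.03, 0.35, 0, 0, 0],
  [0, 0.03, 0.4, 0, 0, 0],
  [0, 0.03, 0.45, 0, 0, 0],
  [0, 0.03, 0.48, 0, 0, 0],
  [0, 0.03, 0.48, 0, 0, 0],
  [0, 0.03, 0.48, 0, 0, 0],
])

```text
clock: 48.62
eef_pos: [549.5, -296.3, 27.8]
eef_rot: [-3.14, -0.001, 1.428]
wrist_force: [-0.4, -0.9, -2.3]
finger_gap: 66.8
```

servo_tool([
  [0, 0, 0.02, 0, 0, 0],
  [0, 0, 0.04, 0, 0, 0],
  [0, 0, 0.06, 0, 0, 0],
  [0, 0, 0.08, 0, 0, 0],
  [0, 0, 0.08, 0, 0, 0],
  [0, 0, 0.08, 0, 0, 0],
  [0, 0, 0.08, 0, 0, 0],
  [0, 0, 0.08, 0, 0, 0],
  [0, 0, 0.08, 0, 0, 0],
  [0, 0, 0.08, 0, 0, 0],
])

```text
clock: 49.45
eef_pos: [549.5, -296.4, 27.0]
eef_rot: [-3.141, -0.001, 1.428]
wrist_force: [0.2, -0.1, -1.6]
finger_gap: 67.1
```

```bash
python3 pl.py 549.4 -296.4 26.5 1.428;python3 - <<'E'
from h import *
from cell import camera
for n in("side","top"): cv2.imwrite(f"pics/{n}21.png",camera(n)["pixels"][:,:,::-1])
crop("pics/side21.png",325,210,400,295,7,"pics/af.png")
E
```

```text
t 49.45 at [ 549.5 -296.4   27. ] [-3.141e+00 -1.000e-03  1.428e+00] j [-0.55  0.65  1.45  0.    1.04 -0.41] F [ 0.2 -0.1 -1.6] gap 67.1
shift [-0.01 -0.01  0.05] rv [-0.001 -0.001 -0.   ]
```

View pics/af.png

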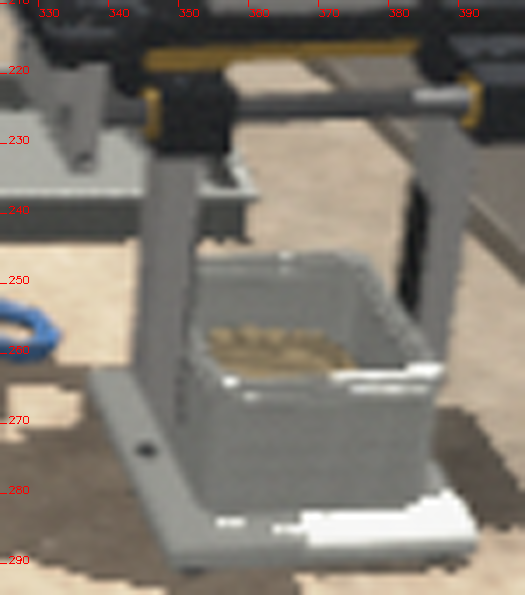

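servo_tool([
  [0, 0, 0.02, 0, 0, 0],
  [0, 0, 0.04, 0, 0, 0],
  [0, 0, 0.06, 0, 0, 0],
  [0, 0, 0.08, 0, 0, 0],
  [0, 0, 0.1, 0, 0, 0],
  [0, 0, 0.1, 0, 0, 0],
  [0, 0, 0.1, 0, 0, 0],
  [0, 0, 0.1, 0, 0, 0],
  [0, 0, 0.1, 0, 0, 0],
  [0, 0, 0.1, 0, 0, 0],
])

```text
clock: 50.38
eef_pos: [549.5, -296.4, 26.2]
eef_rot: [-3.141, -0.001, 1.428]
wrist_force: [-4.0, 2.0, 5.5]
finger_gap: 66.7
```

Contact at the predicted height. Release and rise.

servo_tool([
  [0, 0, 0, 0, 0, 0],
  [0, 0, 0, 0, 0, 0],
  [0, 0, 0, 0, 0, 0],
  [0, 0, 0, 0, 0, 0],
  [0, 0, -0.3, 0, 0, 0],
  [0, 0, -1.5, 0, 0, 0],
  [0, 0, -3.5, 0, 0, 0],
  [0, 0, -6, 0, 0, 0],
  [0, 0, -8.5, 0, 0, 0],
  [0, 0, -10, 0, 0, 0],
], gripper=9.4)

```text
clock: 51.22
eef_pos: [550.3, -296.8, 130.0]
eef_rot: [3.139, 0.001, 1.428]
wrist_force: [0.7, 0.2, 0.4]
finger_gap: 94.1
```

```bash
python3 pl.py 588.6 109.5 125 1.662
```

```text
t 51.22 at [ 550.3 -296.8  130. ] [3.139e+00 1.000e-03 1.428e+00] j [-0.55  0.53  1.38  0.    1.23 -0.41] F [0.7 0.2 0.4] gap 94.1
shift [40.76 -2.    0.47] rv [ 0.002  0.001 -0.234]
```

servo_tool([
  [3, -0.15, 0, 0, 0, -0.02],
  [7, -0.35, 0, 0, 0, -0.04],
  [11, -0.5, 0, 0, 0, -0.06],
  [15, -0.7, 0, 0, 0, -0.09],
  [19, -0.9, 0, 0, 0, -0.11],
  [23, -1.1, 0, 0, 0, -0.13],
  [27, -1.3, 0, 0, 0, -0.16],
  [31, -1.5, 0, 0, 0, -0.18],
  [35, -1.7, 0, 0, 0, -0.21],
  [39, -1.9, 0, 0, 0, -0.234],
], gripper=4)

```text
clock: 52.05
eef_pos: [586.4, 94.3, 127.7]
eef_rot: [3.141, -0.001, 1.663]
wrist_force: [0.3, -0.8, -0.2]
finger_gap: 40.6
```

servo_tool([
  [1.7, 0, 0, 0, 0, 0],
  [1.7, 0, 0, 0, 0, 0],
  [1.7, 0, 0.5, 0, 0, 0],
  [1.7, 0, 1.5, 0, 0, 0],
  [1.7, 0, 3, 0, 0, 0],
  [1.7, 0, 4, 0, 0, 0],
  [1.7, 0, 4, 0, 0, 0],
  [1.7, 0, 4, 0, 0, 0],
  [1.7, 0, 4, 0, 0, 0],
  [1.7, 0, 4, 0, 0, 0],
])

```text
clock: 52.88
eef_pos: [585.2, 109.0, 87.1]
eef_rot: [3.141, -0.001, 1.661]
wrist_force: [-0.5, -0.6, 0.4]
finger_gap: 40.1
```

```bash
python3 pl.py 588.6 109.5 22 1.662;python3 - <<'E'
from h import *
from cell import camera
for n in("side","top"): cv2.imwrite(f"pics/{n}22.png",camera(n)["pixels"][:,:,::-1])
crop("pics/side22.png",325,230,400,295,8,"pics/ag.png")
crop("pics/top22.png",370,150,430,205,10,"pics/ah.png")
crop("pics/side22.png",270,150,350,215,7,"pics/ai.png")
E
```

```text
t 52.88 at [585.2 109.   87.1] [ 3.141e+00 -1.000e-03  1.661e+00] j [0.12 0.52 1.51 0.   1.12 0.03] F [-0.5 -0.6  0.4] gap 40.1
shift [0.01 0.34 6.51] rv [ 0.    -0.001 -0.001]
```

View pics/ag.png

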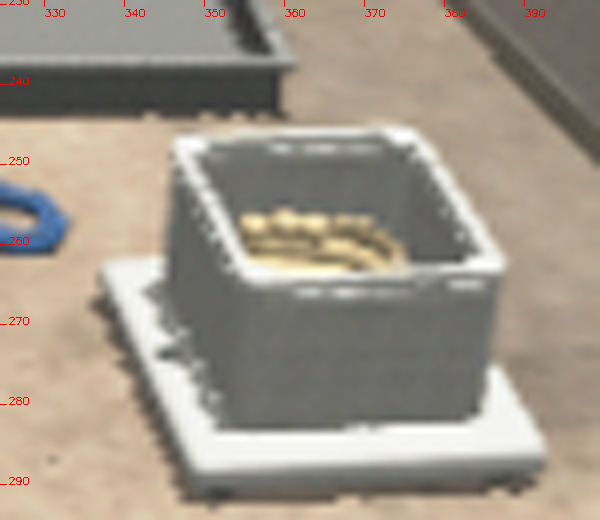

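View pics/ah.png

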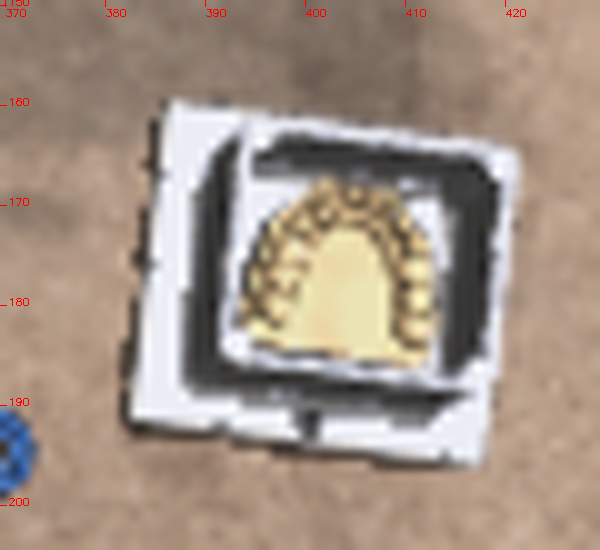

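View pics/ai.png

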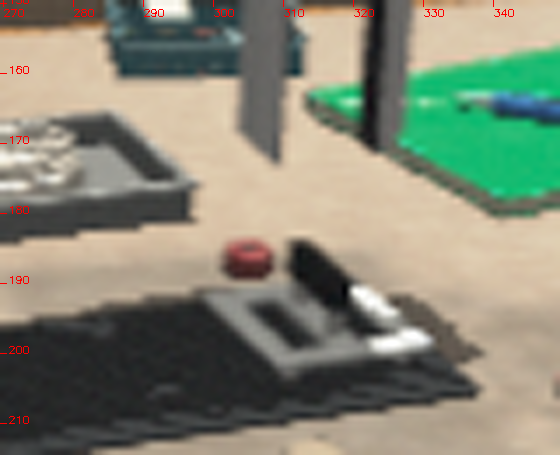

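servo_tool([
  [0, 0.2, 0.3, 0, 0, 0],
  [0, 0.3, 1.5, 0, 0, 0],
  [0, 0.3, 3, 0, 0, 0],
  [0, 0.3, 4.5, 0, 0, 0],
  [0, 0.3, 5.7, 0, 0, 0],
  [0, 0.3, 6.3, 0, 0, 0],
  [0, 0.3, 6.5, 0, 0, 0],
  [0, 0.3, 6.5, 0, 0, 0],
  [0, 0.3, 6.5, 0, 0, 0],
  [0, 0.3, 6.5, 0, 0, 0],
])

```text
clock: 53.82
eef_pos: [588.1, 109.7, 22.1]
eef_rot: [3.141, -0.001, 1.662]
wrist_force: [0.3, 0.3, 0.1]
finger_gap: 39.9
```

servo_tool([
  [0, 0, 0, 0, 0, 0],
  [0, 0, 0, 0, 0, 0],
  [0, 0, 0, 0, 0, 0],
  [0, 0, 0, 0, 0, 0],
  [0, 0, 0, 0, 0, 0],
  [0, 0, 0, 0, 0, 0],
  [0, 0, 0, 0, 0, 0],
  [0, 0, 0, 0, 0, 0],
  [0, 0, 0, 0, 0, 0],
  [0, 0, 0, 0, 0, 0],
], gripper=0.5, grip_force=20)

```text
clock: 54.65
eef_pos: [587.7, 109.6, 21.4]
eef_rot: [-3.141, -0.001, 1.662]
wrist_force: [-1.1, 0.3, 1.6]
finger_gap: 9.9
```

```bash
python3 pl.py 588.6 109.5 22 1.662
```

```text
t 54.65 at [587.7 109.6  21.4] [-3.141e+00 -1.000e-03  1.662e+00] j [0.12 0.61 1.53 0.   1.   0.03] F [-1.1  0.3  1.6] gap 9.9
shift [-0.02  0.09 -0.06] rv [-0.001 -0.001 -0.   ]
```

servo_tool([
  [0, 0, -0.3, 0, 0, 0],
  [0, 0, -1, 0, 0, 0],
  [0, 0, -2, 0, 0, 0],
  [0, 0, -3.5, 0, 0, 0],
  [0, 0, -5.2, 0, 0, 0],
  [0, 0, -7, 0, 0, 0],
  [0, 0, -8.8, 0, 0, 0],
  [0, 0, -10.3, 0, 0, 0],
  [0, 0, -11.3, 0, 0, 0],
  [0, 0, -11.5, 0, 0, 0],
])

```text
clock: 55.48
eef_pos: [588.6, 109.6, 138.9]
eef_rot: [3.139, -0.001, 1.662]
wrist_force: [-0.2, 0.1, -0.3]
finger_gap: 9.7
```

```bash
python3 pl.py 549.4 -296.3 135 1.430
```

```text
t 55.48 at [588.6 109.6 138.9] [ 3.139e+00 -1.000e-03  1.662e+00] j [0.12 0.46 1.45 0.   1.22 0.03] F [-0.2  0.1 -0.3] gap 9.7
shift [-40.06  -7.59   0.33] rv [ 0.002 -0.001  0.232]
```

servo_tool([
  [-1, -0.2, 0, 0, 0, 0.01],
  [-3, -0.6, 0, 0, 0, 0.03],
  [-6, -1.1, 0, 0, 0, 0.05],
  [-9.5, -1.8, 0, 0, 0, 0.07],
  [-13, -2.5, 0, 0, 0, 0.09],
  [-16.5, -3.1, 0, 0, 0, 0.11],
  [-20, -3.8, 0, 0, 0, 0.13],
  [-23.5, -4.5, 0, 0, 0, 0.15],
  [-27, -5.1, 0, 0, 0, 0.17],
  [-30, -5.7, 0, 0, 0, 0.19],
])

```text
clock: 56.32
eef_pos: [557.0, -197.1, 134.9]
eef_rot: [-3.139, -0.001, 1.469]
wrist_force: [-0.4, 0.1, -1.3]
finger_gap: 10.0
```

```bash
python3 pl.py 549.4 -296.3 135 1.430
```

```text
t 56.32 at [ 557.  -197.1  134.9] [-3.139e+00 -1.000e-03  1.469e+00] j [-0.4   0.46  1.48  0.    1.21 -0.3 ] F [-0.4  0.1 -1.3] gap 10.0
shift [-9.95  0.25 -0.02] rv [-0.003 -0.001  0.039]
```

servo_tool([
  [-3, 0.1, 0, 0, 0, 0.01],
  [-5.5, 0.15, 0, 0, 0, 0.02],
  [-8, 0.2, 0, 0, 0, 0.03],
  [-9.4, 0.25, 0, 0, 0, 0.039],
  [-9.8, 0.25, 0, 0, 0, 0.039],
  [-9.8, 0.25, 1, 0, 0, 0.039],
  [-9.8, 0.25, 2, 0, 0, 0.039],
  [-9.8, 0.25, 3, 0, 0, 0.039],
  [-9.8, 0.25, 3.5, 0, 0, 0.039],
  [-9.8, 0.25, 3.5, 0, 0, 0.039],
])

```text
clock: 57.15
eef_pos: [550.6, -290.9, 99.0]
eef_rot: [-3.138, -0.002, 1.434]
wrist_force: [0.5, 0.3, -0.7]
finger_gap: 10.2
```

servo_tool([
  [0, 0, 0, 0, 0, 0],
  [0, 0, 0, 0, 0, 0],
  [0, 0, 0, 0, 0, 0],
  [0, 0, 0, 0, 0, 0],
  [0, 0, 0, 0, 0, 0],
  [0, 0, 0, 0, 0, 0],
  [0, 0, 0, 0, 0, 0],
  [0, 0, 0, 0, 0, 0],
  [0, 0, 0, 0, 0, 0],
  [0, 0, 0, 0, 0, 0],
])

```text
clock: 57.98
eef_pos: [551.1, -292.2, 101.0]
eef_rot: [-3.141, -0.001, 1.433]
wrist_force: [0.1, -0.2, -1.5]
finger_gap: 9.9
```

```bash
python3 pl.py 549.4 -296.3 78 1.430;python3 - <<'E'
from h import *
from cell import camera
for n in("side","top"): cv2.imwrite(f"pics/{n}23.png",camera(n)["pixels"][:,:,::-1])
crop("pics/side23.png",325,200,400,295,6,"pics/aj.png")
E
```

```text
t 57.98 at [ 551.1 -292.2  101. ] [-3.141e+00 -1.000e-03  1.433e+00] j [-0.55  0.56  1.4   0.    1.18 -0.41] F [ 0.1 -0.2 -1.5] gap 9.9
shift [-0.43 -0.11  2.3 ] rv [-0.001 -0.001  0.003]
```

View pics/aj.png

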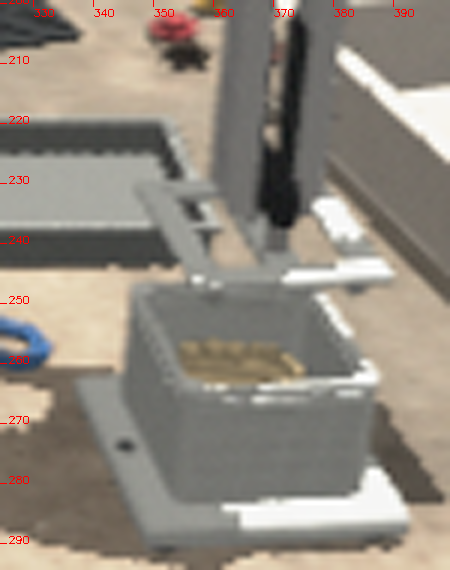

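servo_tool([
  [-0.2, -0.05, 0, 0, 0, 0.003],
  [-0.42, -0.1, 0, 0, 0, 0.003],
  [-0.42, -0.1, 0.4, 0, 0, 0.003],
  [-0.42, -0.1, 0.9, 0, 0, 0.003],
  [-0.42, -0.1, 1.5, 0, 0, 0.003],
  [-0.42, -0.1, 2, 0, 0, 0.003],
  [-0.42, -0.1, 2.2, 0, 0, 0.003],
  [-0.42, -0.1, 2.2, 0, 0, 0.003],
  [-0.42, -0.1, 2.2, 0, 0, 0.003],
  [-0.42, -0.1, 2.2, 0, 0, 0.003],
])

```text
clock: 58.92
eef_pos: [549.6, -296.2, 79.2]
eef_rot: [-3.141, -0.001, 1.43]
wrist_force: [-0.2, -0.8, -1.7]
finger_gap: 9.9
```

```bash
python3 pl.py 549.4 -296.3 67 1.430;python3 - <<'E'
from h import *
from cell import camera
for n in("side","top"): cv2.imwrite(f"pics/{n}24.png",camera(n)["pixels"][:,:,::-1])
crop("pics/side24.png",335,230,395,295,9,"pics/ak.png")
E
```

```text
t 58.92 at [ 549.6 -296.2   79.2] [-3.141e+00 -1.000e-03  1.430e+00] j [-0.55  0.59  1.42  0.    1.14 -0.41] F [-0.2 -0.8 -1.7] gap 9.9
shift [-0.01 -0.02  1.22] rv [-0.001 -0.001 -0.   ]
```

View pics/ak.png

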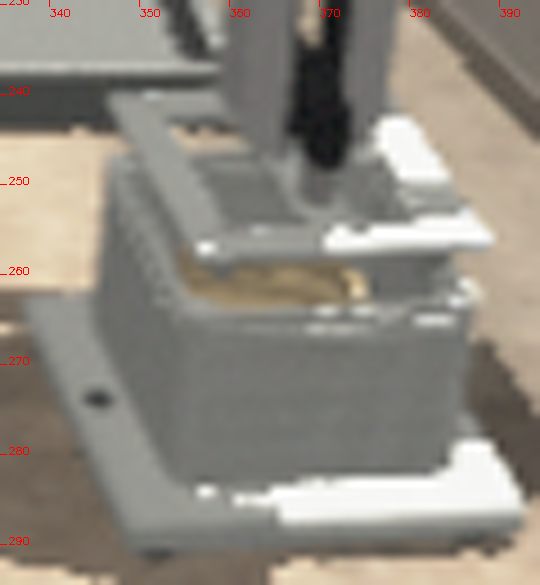

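servo_tool([
  [0, 0, 0.1, 0, 0, 0],
  [0, -0.03, 0.2, 0, 0, 0],
  [0, -0.05, 0.3, 0, 0, 0],
  [0, -0.05, 0.4, 0, 0, 0],
  [0, -0.05, 0.5, 0, 0, 0],
  [0, -0.05, 0.6, 0, 0, 0],
  [0, -0.05, 0.7, 0, 0, 0],
  [0, -0.05, 0.75, 0, 0, 0],
  [0, -0.05, 0.75, 0, 0, 0],
  [0, -0.05, 0.75, 0, 0, 0],
])

```text
clock: 59.85
eef_pos: [549.0, -296.1, 71.5]
eef_rot: [-3.14, -0.001, 1.43]
wrist_force: [-0.2, -0.2, -0.5]
finger_gap: 9.9
```

servo_tool([
  [0, 0, 0.06, 0, 0, 0],
  [0, 0, 0.12, 0, 0, 0],
  [0, 0, 0.18, 0, 0, 0],
  [0, 0, 0.24, 0, 0, 0],
  [0, 0, 0.3, 0, 0, 0],
  [0, 0, 0.36, 0, 0, 0],
  [0, 0, 0.4, 0, 0, 0],
  [0, 0, 0.42, 0, 0, 0],
  [0, 0, 0.42, 0, 0, 0],
  [0, 0, 0.42, 0, 0, 0],
])

```text
clock: 60.68
eef_pos: [549.0, -296.1, 67.3]
eef_rot: [-3.141, -0.001, 1.43]
wrist_force: [-0.6, 0.8, -1.5]
finger_gap: 9.9
```

servo_tool([
  [0, 0, 0.02, 0, 0, 0],
  [0, 0, 0.04, 0, 0, 0],
  [0, 0, 0.06, 0, 0, 0],
  [0, 0, 0.08, 0, 0, 0],
  [0, 0, 0.08, 0, 0, 0],
  [0, 0, 0.08, 0, 0, 0],
  [0, 0, 0.08, 0, 0, 0],
  [0, 0, 0.08, 0, 0, 0],
  [0, 0, 0.08, 0, 0, 0],
  [0, 0, 0.08, 0, 0, 0],
])

```text
clock: 61.52
eef_pos: [549.0, -296.1, 66.6]
eef_rot: [-3.141, -0.001, 1.43]
wrist_force: [-0.6, 0.4, 0.2]
finger_gap: 9.7
```

servo_tool([
  [0, 0, 0.02, 0, 0, 0],
  [0, 0, 0.04, 0, 0, 0],
  [0, 0, 0.06, 0, 0, 0],
  [0, 0, 0.06, 0, 0, 0],
  [0, 0, 0.06, 0, 0, 0],
  [0, 0, 0.06, 0, 0, 0],
  [0, 0, 0.06, 0, 0, 0],
  [0, 0, 0.06, 0, 0, 0],
  [0, 0, 0.06, 0, 0, 0],
  [0, 0, 0.06, 0, 0, 0],
])

```text
clock: 62.35
eef_pos: [549.0, -296.1, 66.5]
eef_rot: [-3.141, -0.001, 1.43]
wrist_force: [-2.9, 2.0, 6.8]
finger_gap: 9.6
```

Seated at the predicted height. Release, rise and move clear.

servo_tool([
  [0, 0, 0, 0, 0, 0],
  [0, 0, 0, 0, 0, 0],
  [0, 0, 0, 0, 0, 0],
  [0, 0, 0, 0, 0, 0],
  [0, 0, 0, 0, 0, 0],
  [0, 0, -0.5, 0, 0, 0],
  [0, 0, -2, 0, 0, 0],
  [0, 0, -4.5, 0, 0, 0],
  [0, 0, -7.5, 0, 0, 0],
  [0, 0, -10, 0, 0, 0],
], gripper=4)

```text
clock: 63.18
eef_pos: [549.1, -296.2, 168.1]
eef_rot: [-3.141, -0.0, 1.43]
wrist_force: [0.0, 0.6, 1.0]
finger_gap: 39.6
```

servo_tool([
  [3, -1, 0, 0, 0, 0],
  [7, -2, 0, 0, 0, 0],
  [10.5, -3, 0, 0, 0, 0],
  [14, -4, 0, 0, 0, 0],
  [17.5, -5, 0, 0, 0, 0],
  [21, -6, 0, 0, 0, 0],
  [24.5, -7, 0, 0, 0, 0],
  [28, -8, 0, 0, 0, 0],
  [30, -8.5, 0, 0, 0, 0],
  [30, -8.5, 0, 0, 0, 0],
])

```text
clock: 64.02
eef_pos: [506.7, 16.0, 166.9]
eef_rot: [-3.141, -0.001, 1.433]
wrist_force: [0.1, -0.2, 0.8]
finger_gap: 40.1
```

```bash
python3 - <<'E'
from h import *
from cell import camera
for n in("side","top"): cv2.imwrite(f"pics/{n}25.png",camera(n)["pixels"][:,:,::-1])
crop("pics/side25.png",335,230,395,295,9,"pics/al.png")
crop("pics/top25.png",370,150,430,205,10,"pics/am.png")
E
```

```text
(no output)
```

View pics/al.png

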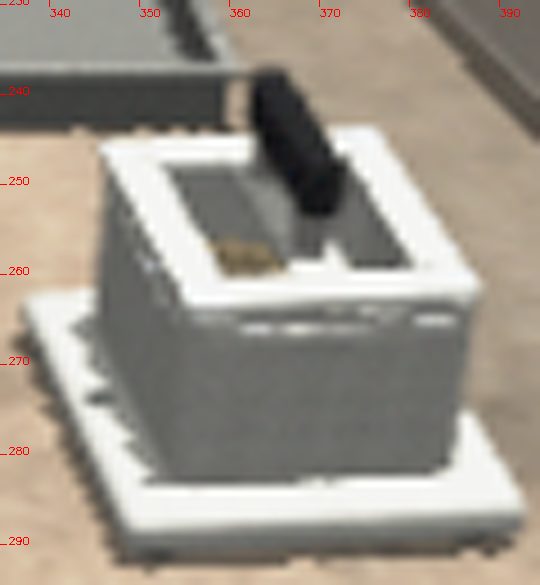

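View pics/am.png

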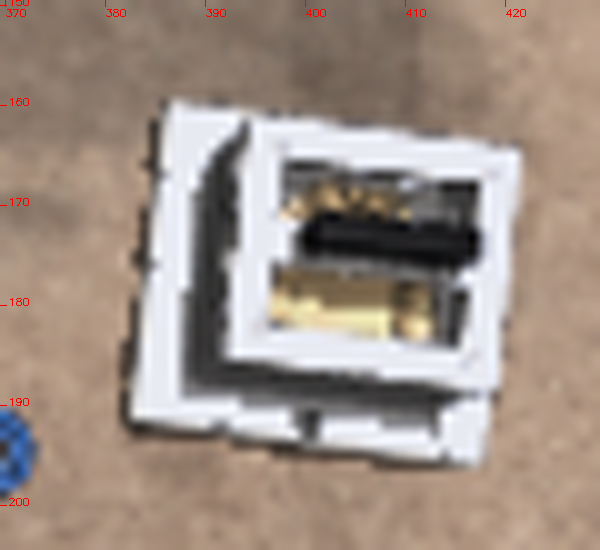

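View pics/top25.png

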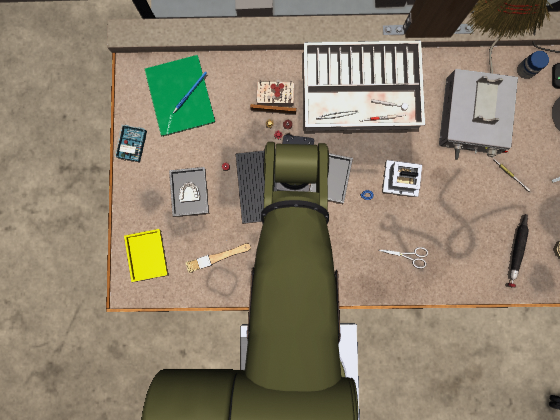

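View pics/side25.png

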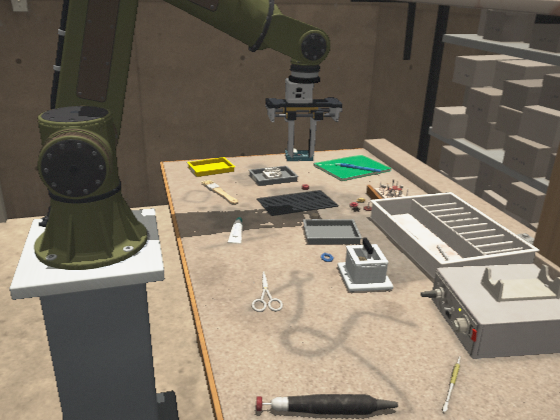

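The lid sits flush on the ring with no visible gap, and the corners match the starting picture. The finished cast lies flat in the grey pan at about (189,192) in the top view. The arm is clear of everything.

```bash
python3 -c "
from cell import *
print(sign_off())"
```

```text
the job is handed in; nothing more can be done
None
```

The job is done and handed in at about 64 s of the 147 s allowed. I took off the lid, then the ring, and parked both on the mat. I put the finished cast flat into the grey empty pan and stood the waiting cast on the plinth. Then I closed the flask with the ring and lid. Neither cast was tipped.

**Ring and lid:** both met their seats within about 0.1 mm of the predicted height. The highest force I read was about 8 N at the wrist, taken only at the end of each move. The last pictures show the lid flush on the ring, the yellowish cast upright inside, and the arm clear of everything.

**Waiting cast:** it looks centred to about 1.5 mm and square to about 1°. One automatic edge fit gave 2.7° off square. It included a few bad edge points, and I judged about 1° by eye from the remaining ones, without refitting.

**Side camera:** it read the base about 2 mm off from the top camera, which is within its stated accuracy.

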